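# Unload the drying chamber, fan the cassettes and lock it again

## Robot

A 7-joint arm with a two-finger parallel gripper is mounted at the origin on a cart in front of the work surface, level with it; the furniture and walls round the work are solid. World frame = base frame: x ahead of the robot, y to its left, z up, the work surface at z = 0. Lengths are in m, angles in rad, forces in N, time in s.
With the tool pointing down it reaches from about 0.4 to 0.875 m from the base axis. Payload 6.5 kg.
Tool frame: the origin (TCP) lies midway between the tips of the shut fingers; the grasp point (between the pads) lies 19 mm behind it (r.pinch_z is the distance from the TCP to the grasp point, in m); z points along the fingers, y is the line along which they close (so a half turn about z gives the same grasp; the last joint's range is limited). The gripper opens to 85 mm and grips with 20 to 120 N. Pads are 22 mm wide; open, the fingers measure 114 mm over their backs; the gripper's body (76 mm by 85 mm) begins 54 mm behind the grasp point. The pads swing forward as they close: fully open they stand 13 mm farther back than shut.
Start: joints at [-1.357, 0.536, -0.004, 1.538, 0.003, 1.067, -0.071], TCP at [0.18, 0.625, 0.231] pointing down, gripper open.
Joint ranges: [-2.7, 2.7], [-0.37, 2.16], [-1.27, 1.26], [0.24, 2.4], [-1.31, 4.45], [0.19, 1.91], [-2.76, 2.76]. Speed limits (rad/s): [2.39, 2.39, 3.14, 3.14, 3.14, 3.14, 3.14].

## Interface

Orientations are given as a 3x3 rotation matrix whose columns are the frame's x, y, z axes.
In Python, from workcell import state, vision, r gives the robot as it stands.
- The arm moves only by the shell command python3 -m jog 'ROWS' [OPENING] [FORCE]. ROWS is JSON, a list that holds one entry, the list of rows, each a list of 4 numbers: the shift along the world's x, y, z normalised to -1 to 1, where 1 is 0.3 m, then the turn about the world's z normalised to -1 to 1, where 1 is pi/4 rad. A call has 1 to 5 rows; each row is the pose to reach, as a shift and turn from the pose commanded when the call began; what a row does not reach only later rows make up. A row lasts 1/12 s, in which the tool goes at most 41.7 mm and 7.16 degrees, less where a joint would pass 70% of its speed; a pose out of reach is approached as far as the arm can. A call with a number of a shift or a turn outside -1 to 1 is refused whole. A call with a gripper value outside its range is refused whole. OPENING is the closure in counts, from 0 (fully open) to 255 (shut), set as the call begins (- or left out, the last holds). The fingers move at their own pace and stop on an object; FORCE is the grip in N (left out, the last holds). Time passes only in rows, so rows that repeat a pose let the fingers close. It gives the time, the measured TCP pose, the force, the opening and the grip force at its end, in the units of the state.
- state(): the state, without advancing time (a new reading comes with each control period).
- vision.get_image(name): name is "scene" or "top" or "wrist"; returns a dict with "image" (384x512x3 uint8, blue, green, red), "range_z" (384x512 float32, m along the optical axis (not along the pixel's ray), 0 where there is no reading), "K" (3x3 intrinsics, pixels), "R" (3x3) and "t" (3): a world point X has camera coordinates R X + t; the wrist camera has in their place "tool_from_camera" (4x4, takes a point from camera to tool coordinates, whose origin is the TCP and whose axes are the flange's). Camera axes: x right, y down, z forward; pixel columns grow to the right and rows downward; lengths in m; the calibration is good to about 2 mm. A picture is of the moment at which its call begins: read the wrist's pose just before it.
- r.job_done(): hands the job in; it is judged then, once.
Trained networks look in a picture, given as the dict that the camera call returned (one of the last four; its "shot" number tells which), for a name from the list of things; names that differ only in an ending like _2 or _b are one class to them, and where a whole thing is asked for, a point or a joint stands for the part that bears it (a point fixed in the world has none). Each returns a list of dicts, best first, with "conf" (0 to 1); they miss things now and then, are a little off and sometimes report something else, mostly with a low value. They report only what shows in the picture. A call takes as long as a camera call.
- vision.boxes_of(picture, label): "point" ([x, y, z] in m, in the coordinates of the camera as it stood for that picture, good to about 4 mm: the middle of the surface that is visible of it).
- vision.silhouettes(picture, label): "mask" (384x512 bool, what is visible of it).
The state is a dict: "t": time; "q": joint angles; "dq": joint speeds; "joint_efforts": joint torques, N m; "ee_pos": TCP position; "orientation": TCP orientation; "wrist_force": force on the tool from outside, world axes, zero at the start; "torque": the same for the moment, N m; "finger_gap": finger opening in m; "gripper_force": force on a finger pad.
Only numpy, scipy, OpenCV 4.12 (cv2) and the standard library are available. Lean on these libraries where they do the work, as an engineer would, in place of code of your own. Each camera call takes 0.05 s, during which the arm holds its last target. There are 200 camera calls.

## Task

Twist the drying chamber's bayonet cover about a quarter turn anticlockwise until its ears come clear of the lugs, lift it off and stand it rim down on the bench well clear of the chamber. Take out all the cassettes and lay them, in any order, along the tray as a shingled row: the first flat on the first pair of red marks by the end stop, each next one centred on the next marks, long side along the tray, its back on the one before and its front edge down on the tray. Then put the cover back on and twist it clockwise until it is fully home under the lugs, leaving the other things on the bench where they are.

Things in the scene. Friction and masses are not known exactly. Their poses are not given: they have to be found in the camera images.
- chamber: Fixed drying chamber, origin at the centre of its underside: grey foot disc 168 mm across, 10 mm thick; flat white deck 123 mm across, top at 22 mm, carries the cassettes. Two dark steel lug arcs (radius 70 to 82 mm, tops at 23 mm) run anticlockwise seen from above, -14 to +46 degrees from its +x and from its -x axis, closed at the clockwise end; stop pins end the turn at 85 degrees.
- cover: Clear cover, 0.18 to 0.35 kg: cup 134 mm across, 36 mm high; origin at the centre of its rim, 10 mm over the chamber's when seated. Two ears at the rim along +x and -x, out to 76 mm. Starts locked, its x axis 1 to 14 degrees anticlockwise of the chamber's; at 57 to 85 degrees the ears are clear and it lifts straight off (clear of all after 20 mm). Half a turn round is the same.
- cover_knob (a point): Centre of the cover's blue bar knob: 60 mm long along the cover's x, 14 mm thick along its y, 22 mm high, 47 mm above the cover's rim; the roof of the cover is 11 mm below this point.
- tray: Grey metal tray fixed to the bench: flat plate 150 mm (x) by 60 mm (y) by 6 mm, no side walls, an end stop at its -x end (inner face at x = -71 mm, 6 mm above the plate). Origin at the centre of the underside; the row runs from the stop toward +x.
- mark0 (a point): Middle of the tray's top surface at the first pair of red marks from the end stop, x = -49 mm in the tray's frame (marks are 27 mm apart): where the centre of the first cassette of the row belongs.
- mark1 (a point): Middle of the tray's top surface at the second pair of red marks from the end stop, x = -22 mm in the tray's frame (marks are 27 mm apart): where the centre of the second cassette of the row belongs.
- mark2 (a point): Middle of the tray's top surface at the third pair of red marks from the end stop, x = 5 mm in the tray's frame (marks are 27 mm apart): where the centre of the third cassette of the row belongs.
- mark3 (a point): Middle of the tray's top surface at the fourth pair of red marks from the end stop, x = 32 mm in the tray's frame (marks are 27 mm apart): where the centre of the fourth cassette of the row belongs.
- pink_mid (a point): Centre of the pink tissue cassette: flat closed plastic block 40 (x) by 28 (y) by 7 mm (z), 25 g; either face may lie up; may be absent.
- green_mid (a point): Centre of the green tissue cassette: flat closed plastic block 40 (x) by 28 (y) by 7 mm (z), 25 g; either face may lie up; may be absent.
- yellow_mid (a point): Centre of the yellow tissue cassette: flat closed plastic block 40 (x) by 28 (y) by 7 mm (z), 25 g; either face may lie up; may be absent.
- blue_mid (a point): Centre of the blue tissue cassette: flat closed plastic block 40 (x) by 28 (y) by 7 mm (z), 25 g; either face may lie up; may be absent.
- by_bottle_3: Bystander: small bottle with red cap, 82 mm high. Origin at its underside or middle.
- by_beaker: Bystander: clear beaker, 62 mm high. Origin at its underside or middle.
- by_forceps: Bystander: steel forceps, 128 mm long, lying. Origin at its underside or middle.
- by_timer: Bystander: white bench timer, 66 x 70 x 26 mm. Origin at its underside or middle.
- by_tape_roll: Bystander: green roll of tape, 72 mm across. Origin at its underside or middle.
- by_petri_1: Bystander: petri dish, 91 mm across, 16 mm high. Origin at its underside or middle.
- by_marker_2: Bystander: red marker, 134 mm, lying. Origin at its underside or middle.
- cycler_corner (a point): Corner, at bench level, of fixed furniture over 150 mm tall to keep the hand and wrist clear of: grey instrument with a blue display. It stands on x from 0.475 back, y from -0.475 to -0.175 m (world frame) and never moves.
- left_bath_corner (a point): Corner, at bench level, of fixed furniture over 150 mm tall to keep the hand and wrist clear of: heating block with black lid, left. It stands on x from 0.575 back, y from 0.325 to 0.525 m (world frame) and never moves.
- middle_bath_corner (a point): Corner, at bench level, of fixed furniture over 150 mm tall to keep the hand and wrist clear of: heating block with black lid, middle. It stands on x from 0.675 back, y from 0.025 to 0.225 m (world frame) and never moves.

How it is judged:
By the outcome, as a careful person would: the job done as asked, in the order asked, and still so for the second after the job is handed in, with the robot touching nothing.
Of cass_pink, cass_green, cass_yellow, cass_blue only 3 to 4 are there at a start; the rules pass over those that are not, and their reading is None.
At some moment in a run one of cass_pink, cass_green, cass_yellow, cass_blue may be knocked a few centimetres aside while the robot is not near it.
Once in a run the grip may slacken for a moment while it holds something.
It also fails if it takes over 210 s, if anything falls off the work surface, if the arm or the gripper's body presses on something with over 40 N, if the wrist force passes 120 N, or if a joint passes its speed limit or range.

## Working session

There is one attempt and no reset: what is moved stays moved. The work goes in short steps, Python scripts to look and compute and a shell command to move; the robot and the scene stay as the last step left them, time stands still between calls to the robot, and variables do not carry over. Pictures are saved under pics/ and viewed, at most 14 in all, crops included, and the job is handed in when it is done.

```bash
ls; mkdir -p pics; cat > h.py <<'E'
import numpy as np, cv2
from workcell import state, vision, r
def w(pic,p,st=None):
    p=np.asarray(p,float)
    if 'R' in pic: return (p-pic['t'])@np.asarray(pic['R'])
    T=np.asarray(pic['tool_from_camera']); st=st or state()
    return np.asarray(st['orientation'])@(T[:3,:3]@p+T[:3,3])+np.asarray(st['ee_pos'])
def shot(name):
    st=state(); p=vision.get_image(name); return p,st
def cloud(pic,st=None):
    z=pic['range_z']; v,u=np.mgrid[0:z.shape[0],0:z.shape[1]]; K=np.asarray(pic['K'])
    P=np.stack([(u-K[0,2])/K[0,0]*z,(v-K[1,2])/K[1,1]*z,z],-1)
    if 'R' in pic: return (P-pic['t'])@np.asarray(pic['R'])
    T=np.asarray(pic['tool_from_camera']); st=st or state()
    return (P@T[:3,:3].T+T[:3,3])@np.asarray(st['orientation']).T+np.asarray(st['ee_pos'])
E
python3 - <<'E'
from h import *
s=state(); print({k:np.round(v,3).tolist() for k,v in s.items()})
for n in('top','scene'):
    p,st=shot(n); cv2.imwrite(f'pics/{n}0.png',p['image'])
    print(n)
    for l in 'chamber cover cover_knob tray mark0 mark1 mark2 mark3 pink_mid green_mid yellow_mid blue_mid by_bottle_3 by_beaker by_forceps by_timer by_tape_roll by_petri_1 by_marker_2'.split():
        b=vision.boxes_of(p,l)[:2]
        print(l,[(round(x['conf'],2),np.round(w(p,x['point']),3).tolist()) for x in b])
E
```

```text
pics
{'t': 0.0, 'q': [-1.357, 0.537, -0.004, 1.539, 0.003, 1.067, -0.071], 'dq': [0.0, -0.0, -0.002, 0.001, -0.001, -0.0, -0.001], 'joint_efforts': [-0.0, -58.339, 1.048, -25.911, 0.012, 0.009, 0.0], 'ee_pos': [0.179, 0.624, 0.23], 'orientation': [[-0.961, 0.276, -0.0], [0.276, 0.961, -0.002], [-0.0, -0.002, -1.0]], 'wrist_force': [0.907, -0.051, -0.025], 'torque': [0.013, 0.008, -0.004], 'gripper_force': 0.0, 'finger_gap': 0.086}
top
chamber [(0.93, [0.476, -0.028, 0.006])]
cover [(0.91, [0.486, -0.031, 0.049])]
cover_knob [(0.61, [0.497, -0.031, 0.041])]
tray [(0.81, [0.492, 0.203, 0.006])]
mark0 [(0.74, [0.495, 0.2, 0.009]), (0.6, [0.495, -0.03, 0.041])]
mark1 [(0.74, [0.495, 0.2, 0.009]), (0.6, [0.495, -0.03, 0.041])]
mark2 [(0.74, [0.495, 0.2, 0.009]), (0.6, [0.495, -0.03, 0.041])]
mark3 [(0.74, [0.495, 0.2, 0.009]), (0.6, [0.495, -0.03, 0.041])]
pink_mid []
green_mid []
yellow_mid [(0.21, [0.477, -0.025, 0.009])]
blue_mid []
by_bottle_3 []
by_beaker [(0.74, [0.679, 0.291, 0.029])]
by_forceps []
by_timer [(0.65, [0.432, -0.279, 0.02])]
by_tape_roll [(0.73, [0.42, -0.408, 0.018])]
by_petri_1 [(0.86, [0.515, 0.595, 0.018])]
by_marker_2 [(0.5, [0.43, -0.533, 0.011]), (0.46, [0.672, -0.077, 0.06])]
scene
chamber [(0.54, [0.509, 0.037, 0.009])]
cover [(0.74, [0.501, 0.022, 0.045])]
cover_knob [(0.88, [0.502, 0.021, 0.044])]
tray [(0.71, [0.493, 0.202, 0.004])]
mark0 [(0.63, [0.491, 0.205, 0.003])]
mark1 [(0.63, [0.491, 0.205, 0.003])]
mark2 [(0.63, [0.491, 0.205, 0.003])]
mark3 [(0.63, [0.491, 0.205, 0.003])]
pink_mid []
green_mid []
yellow_mid []
blue_mid []
by_bottle_3 [(0.65, [0.679, -0.061, 0.039]), (0.48, [0.492, 0.205, 0.007])]
by_beaker []
by_forceps []
by_timer []
by_tape_roll [(0.5, [0.416, -0.391, 0.016])]
by_petri_1 [(0.86, [0.509, 0.609, 0.018])]
by_marker_2 []
```

View pictures.

View pics/top0.png

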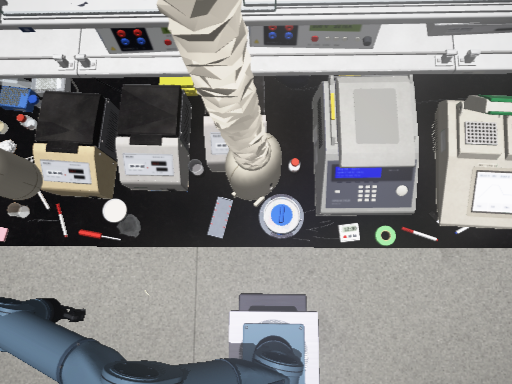

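View pics/scene0.png

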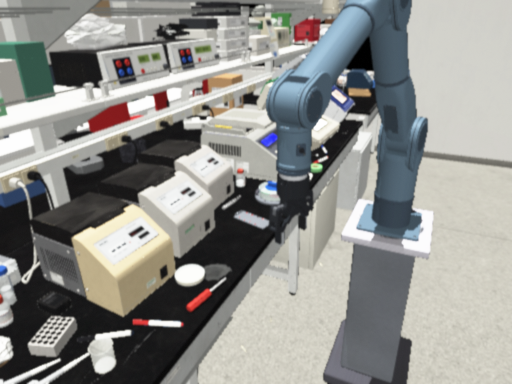

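```bash
for i in 1 2 3; do python3 -m jog '[[[0.22,-0.6,0.08,0],[0.22,-0.6,0.08,0],[0.22,-0.6,0.08,0],[0.22,-0.6,0.08,0],[0.22,-0.6,0.08,0]]]' 0; done; python3 -m jog '[[[0.1,-0.35,0.08,0.2],[0.1,-0.35,0.08,0.35],[0.1,-0.35,0.08,0.35],[0.1,-0.35,0.08,0.35],[0.1,-0.35,0.08,0.35]]]'
cat > look.py <<'E'
import sys
from h import *
p,st=shot('wrist'); cv2.imwrite(f'pics/{sys.argv[1]}.png',cv2.resize(p['image'],None,fx=1.5,fy=1.5,interpolation=cv2.INTER_CUBIC))
np.savez('last.npz',img=p['image'],C=cloud(p,st))
print(np.round(st['ee_pos'],4),np.round(st['orientation'][0],3),np.round(st['q'],2),'t',st['t'])
for l in sys.argv[2:]:
    print(l,[(round(x['conf'],2),np.round(w(p,x['point'],st),4).tolist()) for x in vision.boxes_of(p,l)[:2]])
E
python3 look.py w1 chamber cover cover_knob tray mark0 by_forceps by_bottle_3; python3 -c "
from h import *
p,st=shot('wrist');print(np.round(p['tool_from_camera'],3),p['K'])"
```

```text
t: 2.42
ee_pos: [0.2473, 0.4408, 0.2557]
orientation: [[-0.96, 0.279, 0.001], [0.279, 0.96, -0.001], [-0.001, -0.001, -1.0]]
wrist_force: [1.7, 0.1, 0.2]
finger_gap: 0.0853
gripper_force: 0.0
t: 2.83
ee_pos: [0.3126, 0.2609, 0.2798]
orientation: [[-0.96, 0.279, 0.001], [0.279, 0.96, -0.0], [-0.001, 0.0, -1.0]]
wrist_force: [1.1, 0.0, 0.2]
finger_gap: 0.0856
gripper_force: 0.0
t: 3.25
ee_pos: [0.3784, 0.0809, 0.3042]
orientation: [[-0.96, 0.28, 0.002], [0.28, 0.96, 0.001], [-0.001, 0.001, -1.0]]
wrist_force: [1.0, 0.1, 0.1]
finger_gap: 0.0855
gripper_force: 0.0
t: 3.67
ee_pos: [0.4082, -0.0224, 0.328]
orientation: [[-1.0, 0.011, 0.002], [0.011, 1.0, 0.0], [-0.002, 0.0, -1.0]]
wrist_force: [-0.2, 0.8, 0.4]
finger_gap: 0.0855
gripper_force: 0.0
[ 0.4082 -0.0224  0.328 ] [-1.     0.011  0.002] [-0.59 -0.02  0.53  2.03  0.01  1.13  1.5 ] t 3.6667
chamber [(0.74, [0.4477, -0.0259, 0.0065]), (0.61, [0.4332, -0.2715, 0.0234])]
cover [(0.8, [0.485, -0.0328, 0.0481])]
cover_knob [(0.71, [0.4889, -0.0262, 0.0463])]
tray [(0.97, [0.4787, 0.1956, 0.0039])]
mark0 [(0.6, [0.4841, 0.198, 0.004])]
by_forceps [(0.79, [0.63, 0.0924, 0.0038]), (0.4, [0.485, 0.1974, 0.0026])]
by_bottle_3 [(0.84, [0.6679, -0.0703, 0.0435]), (0.65, [0.4178, -0.3985, 0.0186])]
[[ 0.001 -0.963 -0.268  0.069]
 [ 1.     0.001 -0.001  0.   ]
 [ 0.001 -0.268  0.963 -0.142]
 [ 0.     0.     0.     1.   ]] [[292.51289315   0.         257.3750174 ]
 [  0.         292.51289315 195.49785198]
 [  0.           0.           1.        ]]
```

View pics/w1.png

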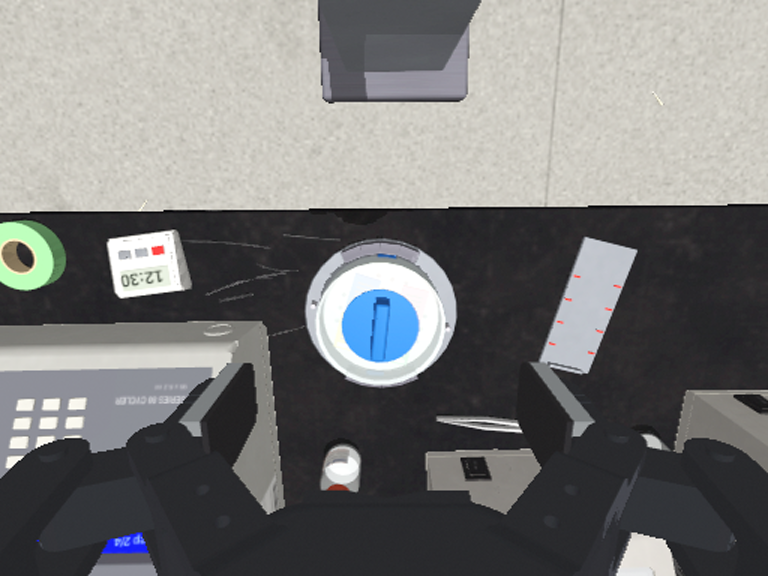

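```bash
cat > fit.py <<'E'
from h import *
d=np.load('last.npz'); C=d['C']; im=d['img'].astype(int)
def rect(m,name):
    P=C[m][:,:2].astype(np.float32)*1000
    (c,s,a)=cv2.minAreaRect(P); print(name,len(P),np.round(c,1),np.round(s,1),round(a,1),'z',np.round(np.percentile(C[m][:,2],[5,50,95]),4))
    return c
X,Y,Z=C[...,0],C[...,1],C[...,2]
v=d['C'][...,2]!=0
rect((Z>.058)&(Z<.08)&(np.hypot(X-.488,Y+.03)<.05),'knob')
blue=(im[...,0]-im[...,2]>80)&(np.hypot(X-.488,Y+.03)<.08)
rect(blue,'blue'); 
# foot disc
m=(Z>.004)&(Z<.016)&(np.hypot(X-.488,Y+.03)<.1)
P=C[m][:,:2].astype(np.float32)*1000
print('foot circle',cv2.minEnclosingCircle(P))
t=(Z>.002)&(Z<.02)&(np.hypot(X-.485,Y-.197)<.1)&(im.sum(-1)>250)
rect(t,'tray')
red=(im[...,2]-im[...,0]>70)&(np.hypot(X-.485,Y-.197)<.1)
n,l,s,c=cv2.connectedComponentsWithStats(red.astype(np.uint8))
for i in range(1,n): print('mark',s[i,4],np.round(C[l==i].mean(0),4))
E
python3 fit.py
```

```text
knob 372 [492.  -29.6] [13.9 59.6] 83.7 z [0.0644 0.0674 0.0688]
blue 1973 [480.4 -33.9] [104.   78.2] 20.9 z [0.0464 0.048  0.0679]
foot circle ((491.7258605957031, -29.488052368164062), 83.59520721435547)
tray 3160 [488.5 198.7] [ 61.  150.1] 75.8 z [0.0041 0.0056 0.0071]
mark 5 [0.4513 0.1839 0.0062]
mark 7 [0.4631 0.2296 0.0057]
mark 6 [0.4779 0.1782 0.0055]
mark 6 [0.4891 0.2229 0.006 ]
mark 6 [0.504  0.1713 0.0057]
mark 6 [0.5155 0.2169 0.0056]
mark 5 [0.5301 0.1637 0.0055]
mark 5 [0.5414 0.2091 0.0058]
```

```bash
python3 -m jog '[[[0.28,-0.02,-0.2,-0.795],[0.28,-0.02,-0.3,-0.795],[0.28,-0.02,-0.4,-0.795],[0.28,-0.02,-0.4,-0.795],[0.28,-0.02,-0.4,-0.795]]]' 0 60 >/dev/null; for i in 1 2 3 4; do python3 -m jog '[[[0,0,0,-0.795],[0,0,0,-0.795],[0,0,0,-0.795],[0,0,0,-0.795],[0,0,0,-0.795]]]' >/dev/null; done;  python3 -m jog '[[[0,0,0,-0.15],[0,0,0,-0.15],[0,0,0,-0.15]]]'; python3 look.py w2 cover_knob; sed -i 's/488,Y+.03/492,Y+.0295/g' fit.py; python3 fit.py
```

```text
t: 6.45
ee_pos: [0.4915, -0.026, 0.2071]
orientation: [[0.995, -0.099, -0.0], [-0.099, -0.995, -0.0], [-0.0, 0.0, -1.0]]
wrist_force: [-1.3, -0.0, -0.0]
finger_gap: 0.0857
gripper_force: 0.0
[ 0.4915 -0.026   0.2071] [ 0.995 -0.099 -0.   ] [-0.93  0.59  1.22  2.01 -0.66  1.01 -1.06] t 6.45
cover_knob [(0.7, [0.4998, -0.0302, 0.0447])]
knob 811 [493.2 -30.4] [13.1 59.1] 84.3 z [0.0656 0.0675 0.0689]
blue 4348 [503.7 -36.6] [ 77.7 104.7] 56.7 z [0.0467 0.048  0.0681]
foot circle ((492.2047119140625, -29.782743453979492), 83.96857452392578)
tray 5863 [488.5 198.6] [ 61.3 150.4] 75.6 z [0.0044 0.0057 0.0071]
mark 13 [0.5417 0.2087 0.0064]
mark 13 [0.5302 0.1637 0.006 ]
mark 12 [0.5157 0.2164 0.0058]
mark 13 [0.5041 0.1707 0.006 ]
mark 12 [0.4895 0.2226 0.006 ]
mark 12 [0.4779 0.177  0.0061]
mark 10 [0.463  0.229  0.0061]
mark 11 [0.4519 0.1839 0.0062]
```

View pics/w2.png

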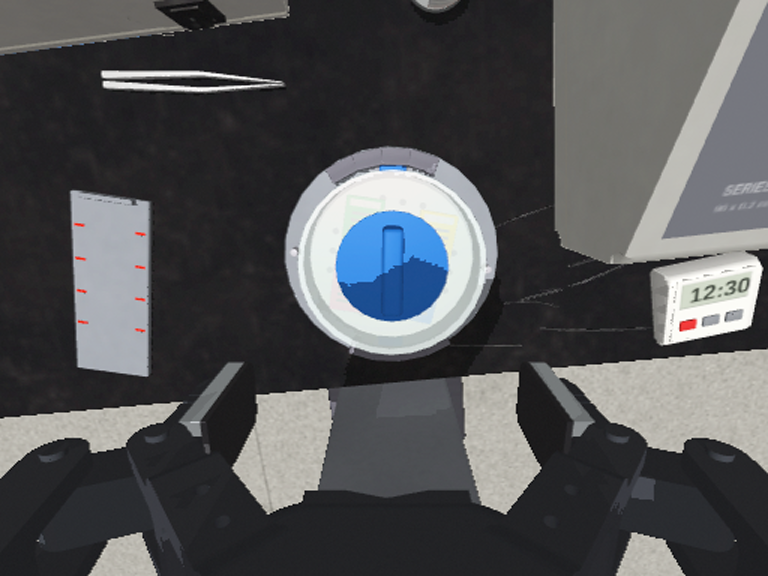

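```bash
python3 -m jog '[[[0.004,-0.013,-0.1,0],[0.004,-0.013,-0.22,0],[0.004,-0.013,-0.34,0],[0.004,-0.013,-0.4,0],[0.004,-0.013,-0.44,0]]]' 0 60; python3 -m jog '[[[0,0,-0.03,0],[0,0,-0.055,0],[0,0,-0.075,0],[0,0,-0.085,0],[0,0,-0.085,0]]]' ; python3 -m jog '[[[0,0,0,0],[0,0,0,0],[0,0,0,0],[0,0,0,0],[0,0,0,0]]]' 255 60;python3 -m jog '[[[0,0,0,0],[0,0,0,0],[0,0,0,0],[0,0,0,0],[0,0,0,0]]]' 255 60
```

```text
t: 6.97
ee_pos: [0.4913, -0.0299, 0.073]
orientation: [[0.995, -0.1, -0.003], [-0.1, -0.995, 0.0], [-0.003, -0.0, -1.0]]
wrist_force: [-0.2, -0.5, 0.4]
finger_gap: 0.0856
gripper_force: 0.0
t: 7.38
ee_pos: [0.4928, -0.0301, 0.0497]
orientation: [[0.995, -0.102, 0.0], [-0.102, -0.995, 0.0], [0.0, -0.0, -1.0]]
wrist_force: [-0.8, -0.2, 0.9]
finger_gap: 0.0853
gripper_force: 0.0
t: 7.8
ee_pos: [0.4929, -0.0301, 0.05]
orientation: [[0.995, -0.103, 0.0], [-0.103, -0.995, 0.0], [0.0, -0.0, -1.0]]
wrist_force: [0.5, 1.0, 0.6]
finger_gap: 0.0255
gripper_force: 0.0
t: 8.22
ee_pos: [0.4929, -0.0301, 0.0501]
orientation: [[0.995, -0.103, 0.0], [-0.103, -0.995, 0.001], [0.0, -0.001, -1.0]]
wrist_force: [-1.3, 0.6, 5.4]
finger_gap: 0.0126
gripper_force: 59.3
```

```bash
python3 -m jog '[[[0,0,0,0.1],[0,0,0,0.22],[0,0,0,0.34],[0,0,0,0.46],[0,0,0,0.56]]]' ; python3 -m jog '[[[0,0,0,0.12],[0,0,0,0.24],[0,0,0,0.36],[0,0,0,0.48],[0,0,0,0.56]]]';python3 -m jog '[[[0,0,0,0.1],[0,0,0,0.2],[0,0,0,0.3],[0,0,0,0.32],[0,0,0,0.32]]]'; python3 -c "
from h import *
s=state();print(s['torque'],np.round(s['q'],2))"
```

```text
t: 8.63
ee_pos: [0.4932, -0.0305, 0.0501]
orientation: [[0.943, 0.334, 0.001], [0.334, -0.943, -0.0], [0.001, 0.0, -1.0]]
wrist_force: [0.1, -0.4, 1.7]
finger_gap: 0.0121
gripper_force: 59.1
t: 9.05
ee_pos: [0.4931, -0.0304, 0.0501]
orientation: [[0.711, 0.704, 0.001], [0.704, -0.711, -0.0], [0.001, 0.001, -1.0]]
wrist_force: [0.3, -0.0, 3.1]
finger_gap: 0.0129
gripper_force: 59.2
t: 9.47
ee_pos: [0.4931, -0.0306, 0.0501]
orientation: [[0.518, 0.855, 0.001], [0.855, -0.518, -0.0], [0.0, 0.001, -1.0]]
wrist_force: [0.4, -0.5, 4.9]
finger_gap: 0.0126
gripper_force: 59.5
[-0.16923819 -0.00961421  0.13631922] [-0.51  0.67  0.63  2.08 -0.69  0.6   0.05]
```

```bash
python3 -m jog '[[[0,0,0.01,0],[0,0,0.02,0],[0,0,0.03,0],[0,0,0.04,0],[0,0,0.05,0]]]' ; python3 -m jog '[[[0,0,0.04,0],[0,0,0.1,0],[0,0,0.18,0],[0,0,0.28,0],[0,0,0.35,0]]]'; python3 look.py w3 chamber cover_knob pink_mid green_mid yellow_mid blue_mid
```

```text
t: 9.88
ee_pos: [0.4925, -0.03, 0.065]
orientation: [[0.517, 0.856, -0.0], [0.856, -0.517, -0.0], [-0.0, -0.0, -1.0]]
wrist_force: [-0.2, 0.1, -2.3]
finger_gap: 0.0125
gripper_force: 58.5
t: 10.3
ee_pos: [0.4929, -0.0307, 0.1723]
orientation: [[0.518, 0.856, 0.001], [0.856, -0.518, -0.0], [0.001, 0.001, -1.0]]
wrist_force: [1.4, 0.7, -2.4]
finger_gap: 0.0126
gripper_force: 58.8
[ 0.4929 -0.0307  0.1723] [0.518 0.856 0.001] [-0.69  0.47  0.85  2.03 -0.47  0.84 -0.12] t 10.3
chamber [(0.57, [0.5307, 0.0349, 0.0028])]
cover_knob [(0.78, [0.5088, -0.0071, 0.1693])]
pink_mid [(0.75, [0.4396, 0.1955, 0.0055]), (0.51, [0.627, 0.0631, 0.0061])]
green_mid [(0.6, [0.4377, 0.189, 0.0038])]
yellow_mid []
blue_mid [(0.38, [0.4396, 0.188, 0.0088]), (0.18, [0.508, -0.0103, 0.1729])]
```

View pics/w3.png

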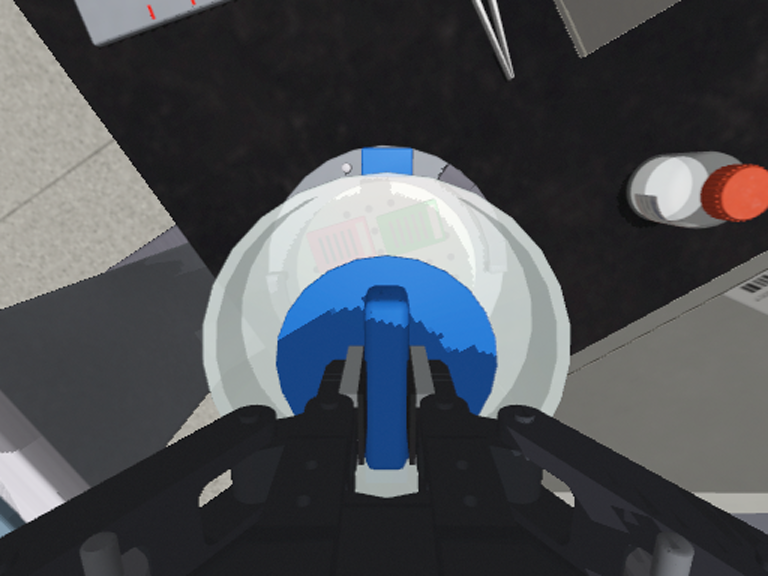

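```bash
python3 -m jog '[[[0,0.08,0,0],[-0.01,0.2,0,0],[-0.03,0.32,0,0],[-0.05,0.44,0,0],[-0.05,0.56,0,0]]]'; python3 -m jog '[[[-0.02,0.12,0,0],[-0.04,0.24,0,0],[-0.06,0.36,0,0],[-0.06,0.48,0,0],[-0.06,0.58,0,0]]]';python3 -m jog '[[[0,0.1,0,0],[0,0.18,-0.05,0],[0,0.2,-0.15,0],[0,0.2,-0.25,0],[0,0.2,-0.32,0]]]';python3 -m jog '[[[0,0,-0.03,0],[0,0,-0.05,0],[0,0,-0.07,0],[0,0,-0.09,0],[0,0,-0.1,0]]]'; python3 -c "
from h import *
p,s=shot('scene');print(np.round(s['ee_pos'],4),s['wrist_force'],np.round(s['q'],2)); cv2.imwrite('pics/s1.png',p['image'][150:384,100:400].repeat(2,0).repeat(2,1))"
```

```text
t: 11.07
ee_pos: [0.4755, 0.1389, 0.1686]
orientation: [[0.517, 0.856, -0.003], [0.856, -0.517, -0.001], [-0.003, -0.002, -1.0]]
wrist_force: [-0.0, -0.0, -2.1]
finger_gap: 0.0125
gripper_force: 58.8
t: 11.48
ee_pos: [0.4581, 0.3145, 0.1684]
orientation: [[0.515, 0.857, -0.002], [0.857, -0.515, -0.001], [-0.002, -0.001, -1.0]]
wrist_force: [0.9, -0.7, -2.5]
finger_gap: 0.0124
gripper_force: 58.8
t: 11.9
ee_pos: [0.4577, 0.3715, 0.0698]
orientation: [[0.515, 0.857, -0.004], [0.857, -0.515, -0.003], [-0.004, -0.001, -1.0]]
wrist_force: [-0.6, -0.4, -3.1]
finger_gap: 0.0125
gripper_force: 58.8
t: 12.32
ee_pos: [0.4601, 0.372, 0.0439]
orientation: [[0.517, 0.856, 0.001], [0.856, -0.517, 0.001], [0.001, 0.0, -1.0]]
wrist_force: [-0.1, -0.8, -2.5]
finger_gap: 0.0124
gripper_force: 58.8
[0.4601 0.372  0.0439] [-0.09542299 -0.80455517 -2.46998278] [-1.21  0.8   0.65  1.83 -0.69  0.74 -0.72]
```

View pics/s1.png

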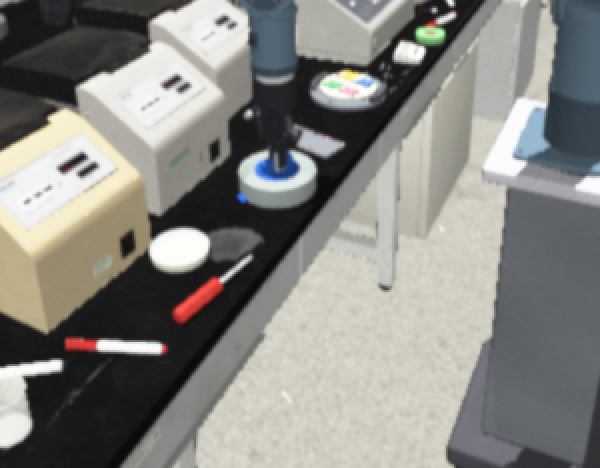

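```bash
python3 -m jog '[[[0,0,-0.006,0],[0,0,-0.012,0],[0,0,-0.014,0],[0,0,-0.014,0],[0,0,-0.014,0]]]'; python3 -m jog '[[[0,0,0,0],[0,0,0,0],[0,0,0,0],[0,0,0,0],[0,0,0,0]]]' 0;  python3 -m jog '[[[0,0,0,0],[0,0,0.06,0],[0,0,0.15,0],[0,0,0.28,0],[0,0,0.4,0]]]' 0;python3 -m jog '[[[0.05,-0.12,0.05,0],[0.08,-0.24,0.1,0],[0.08,-0.36,0.2,0],[0.08,-0.48,0.3,0],[0.08,-0.62,0.3,0]]]'; python3 -m jog '[[[0.05,-0.12,0,0],[0.08,-0.24,0,0],[0.09,-0.36,0,0],[0.09,-0.48,0,0],[0.09,-0.6,0,0]]]' ;python3 -m jog '[[[0,-0.05,0,0],[0,-0.05,0,0]]]' ; python3 look.py w4 chamber pink_mid green_mid yellow_mid blue_mid
```

```text
t: 12.78
ee_pos: [0.4599, 0.3721, 0.0402]
orientation: [[0.516, 0.856, 0.0], [0.856, -0.516, 0.001], [0.001, -0.0, -1.0]]
wrist_force: [-1.6, -0.9, 3.5]
finger_gap: 0.0128
gripper_force: 59.6
t: 13.2
ee_pos: [0.4598, 0.3718, 0.0396]
orientation: [[0.517, 0.856, 0.0], [0.856, -0.517, -0.0], [0.0, 0.0, -1.0]]
wrist_force: [-0.1, -0.4, -0.5]
finger_gap: 0.0721
gripper_force: 0.0
t: 13.62
ee_pos: [0.4594, 0.3712, 0.1607]
orientation: [[0.517, 0.856, -0.001], [0.856, -0.517, -0.001], [-0.001, 0.0, -1.0]]
wrist_force: [-0.3, 0.9, 0.4]
finger_gap: 0.0851
gripper_force: 0.0
t: 14.03
ee_pos: [0.4857, 0.1947, 0.2519]
orientation: [[0.515, 0.857, 0.005], [0.857, -0.515, 0.003], [0.005, 0.002, -1.0]]
wrist_force: [1.6, 0.2, 1.3]
finger_gap: 0.0854
gripper_force: 0.0
t: 14.45
ee_pos: [0.5105, 0.0127, 0.2486]
orientation: [[0.517, 0.856, 0.0], [0.856, -0.517, 0.0], [0.0, 0.0, -1.0]]
wrist_force: [0.9, 1.3, 0.4]
finger_gap: 0.0857
gripper_force: 0.0
t: 14.62
ee_pos: [0.5102, -0.0056, 0.249]
orientation: [[0.523, 0.852, 0.001], [0.852, -0.523, -0.001], [-0.001, 0.001, -1.0]]
wrist_force: [0.6, -0.1, 0.0]
finger_gap: 0.0852
gripper_force: 0.0
[ 0.5102 -0.0056  0.249 ] [0.523 0.852 0.001] [-0.82  0.39  0.95  1.92 -0.38  1.01 -0.25] t 14.6167
chamber [(0.55, [0.498, -0.0251, 0.0161])]
pink_mid [(0.86, [0.474, 0.0027, 0.0245])]
green_mid [(0.53, [0.5059, -0.064, 0.034])]
yellow_mid [(0.82, [0.5093, -0.0633, 0.0306])]
blue_mid []
```

View pics/w4.png

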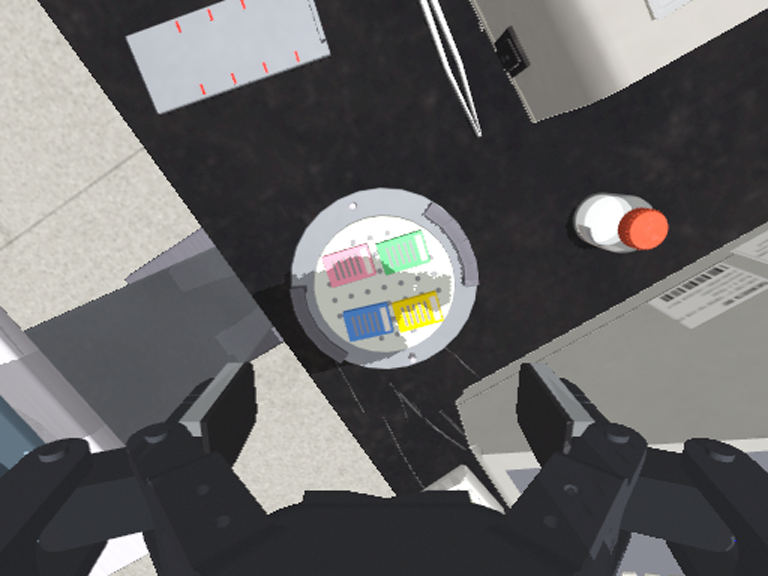

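```bash
cat > cas.py <<'E'
from h import *
import sys
CX,CY=.492,-.0297
def cass(verbose=True,centre=(CX,CY),R=.12,zmin=.0):
    p,st=shot('wrist'); C=cloud(p,st); im=p['image']; hsv=cv2.cvtColor(im,cv2.COLOR_BGR2HSV)
    H,S=hsv[...,0].astype(int),hsv[...,1]
    reg=(np.hypot(C[...,0]-centre[0],C[...,1]-centre[1])<R)&(C[...,2]>zmin)&(C[...,2]<.06)
    out={}
    for n,lo,hi,s in (('pink',160,179,45),('green',45,85,45),('yellow',20,40,70),('blue',100,125,90)):
        m=(reg&(H>=lo)&(H<=hi)&(S>s)&(hsv[...,2]>70)).astype(np.uint8)
        m=cv2.morphologyEx(m,cv2.MORPH_CLOSE,np.ones((7,7)))
        k,l,stt,_=cv2.connectedComponentsWithStats(m)
        if k<2: continue
        i=1+np.argmax(stt[1:,4]); q=C[l==i]
        if len(q)<60: continue
        z=np.median(q[:,2]); q=q[abs(q[:,2]-z)<.012]
        (c,sz,a)=cv2.minAreaRect((q[:,:2]*1000).astype(np.float32))
        if sz[0]<sz[1]: a+=90   # direction of the long side
        a=(a+90)%180-90
        out[n]=(c,sz,a)
        if verbose: print(n,len(q),'c',np.round(c,1),'size',np.round(sz,1),'long',round(a,1),'z',np.round(np.percentile(q[:,2],[10,50,90]),4))
    ox=np.asarray(st['orientation']); print('ee',np.round(st['ee_pos'],4),'yaw y-axis',round(np.degrees(np.arctan2(ox[1,1],ox[0,1])),2),'q',np.round(st['q'],2),'t',round(st['t'],1))
    return p,st,C
if __name__=='__main__': cass()
E
python3 cas.py; python3 -c "
import numpy as np
d=np.array
A=d([[.5417,.2087],[.5157,.2164],[.4895,.2226],[.463,.229]]);B=d([[.5302,.1637],[.5041,.1707],[.4779,.177],[.4519,.1839]])
M=(A+B)/2;print(M*1000);print(np.degrees(np.arctan2(*(M[3]-M[0])[::-1])))"
```

```text
pink 683 c [477.    3.4] size [27.9 41.6] long -14.1 z [0.0278 0.0288 0.0299]
green 708 c [522.  -11.8] size [29.7 40.3] long -12.6 z [0.0278 0.0289 0.0299]
yellow 658 c [505.9 -63.8] size [30.3 41.4] long -14.2 z [0.0275 0.0288 0.0298]
blue 621 c [464.8 -48. ] size [28.  39.6] long -18.4 z [0.0278 0.0289 0.0299]
ee [0.5107 0.0011 0.2482] yaw y-axis -30.96 q [-0.83  0.4   0.94  1.92 -0.38  1.01 -0.26] t 14.9
[[535.95 186.2 ]
 [509.9  193.55]
 [483.7  199.8 ]
 [457.45 206.45]]
165.53522466118778
```

```bash
python3 -m jog '[[[-0.05,0.012,-0.05,-0.79],[-0.128,0.012,-0.12,-0.79],[-0.128,0.012,-0.2,-0.79],[-0.128,0.012,-0.2,-0.79],[-0.128,0.012,-0.2,-0.79]]]' 140 30; python3 -m jog '[[[0,0,-0.05,-0.79],[0,0,-0.1,-0.79],[0,0,-0.15,-0.79],[0,0,-0.2,-0.79],[0,0,-0.2,-0.79]]]';python3 -m jog '[[[0,0,0,-0.052],[0,0,0,-0.052],[0,0,0,-0.052]]]' ; python3 cas.py
```

```text
t: 15.38
ee_pos: [0.4711, 0.004, 0.1873]
orientation: [[0.92, 0.392, -0.002], [0.392, -0.92, -0.0], [-0.002, -0.001, -1.0]]
wrist_force: [-0.1, 0.4, -0.1]
finger_gap: 0.0382
gripper_force: 0.0
t: 15.8
ee_pos: [0.4709, 0.0041, 0.1262]
orientation: [[0.976, -0.216, -0.003], [-0.216, -0.976, -0.0], [-0.003, 0.001, -1.0]]
wrist_force: [0.1, -0.1, 0.5]
finger_gap: 0.0387
gripper_force: 0.0
t: 16.05
ee_pos: [0.4724, 0.0036, 0.1283]
orientation: [[0.969, -0.248, -0.0], [-0.248, -0.969, -0.0], [-0.0, 0.0, -1.0]]
wrist_force: [-0.9, -0.5, 0.2]
finger_gap: 0.0385
gripper_force: 0.0
pink 1509 c [477.8   3.5] size [28.  40.5] long -13.7 z [0.0278 0.0288 0.0297]
green 1521 c [522.2 -11.6] size [28.7 39.2] long -14.3 z [0.0279 0.0288 0.0297]
yellow 1689 c [505.6 -63.2] size [29.1 41.3] long -14.3 z [0.0278 0.0288 0.0298]
blue 1518 c [464.6 -48.1] size [28. 40.] long -17.6 z [0.0279 0.0289 0.0298]
ee [0.4724 0.0036 0.1283] yaw y-axis -104.37 q [-0.91  0.67  1.09  2.12 -0.82  0.86 -1.14] t 16.1
```

```bash
python3 -m jog '[[[0.002,0.003,-0.1,0],[0.002,0.003,-0.2,0],[0.002,0.003,-0.27,0],[0.002,0.003,-0.31,0],[0.002,0.003,-0.335,0]]]'; python3 -m jog '[[[0,0,-0.003,0],[0,0,-0.006,0],[0,0,-0.009,0],[0,0,-0.012,0],[0,0,-0.012,0]]]'; python3 look.py w5
```

```text
t: 16.52
ee_pos: [0.4724, 0.0043, 0.0268]
orientation: [[0.968, -0.25, -0.001], [-0.25, -0.968, 0.0], [-0.001, -0.0, -1.0]]
wrist_force: [0.6, -0.5, -0.3]
finger_gap: 0.0383
gripper_force: 0.0
t: 16.93
ee_pos: [0.4733, 0.0041, 0.0248]
orientation: [[0.968, -0.251, 0.001], [-0.251, -0.968, 0.0], [0.001, -0.0, -1.0]]
wrist_force: [-0.1, -1.0, 0.4]
finger_gap: 0.0387
gripper_force: 0.0
[0.4733 0.0041 0.0248] [ 0.968 -0.251  0.001] [-0.75  0.81  0.85  2.15 -1.05  0.68 -0.98] t 16.9333
```

View pics/w5.png

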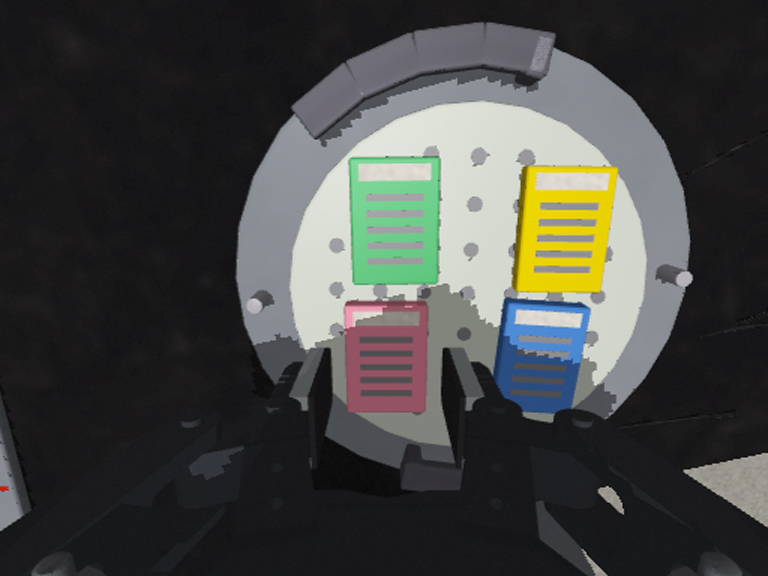

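```bash
python3 -m jog '[[[0,0,-0.003,0],[0,0,-0.004,0],[0,0,-0.004,0],[0,0,-0.004,0],[0,0,-0.004,0]]]' 255 30;  python3 -m jog '[[[0,0,0,0],[0,0,0,0],[0,0,0.03,0],[0,0,0.1,0],[0,0,0.2,0]]]'; python3 -c "
from cas import *
p,st,C=cass()
cv2.imwrite('pics/w6.png',cv2.resize(p['image'][180:384,100:400],None,fx=2,fy=2))
X=C[180:,:]; 
T=np.asarray(st['orientation']); L=(C-np.asarray(st['ee_pos']))@T
m=(abs(L[...,1])<.010)&(abs(L[...,0])<.035)&(abs(L[...,2])<.03)
q=L[m]; print(len(q),np.round(np.percentile(q,[2,50,98],axis=0),4))"
```

```text
t: 17.4
ee_pos: [0.4732, 0.0041, 0.0239]
orientation: [[0.968, -0.251, 0.001], [-0.251, -0.968, 0.001], [0.0, -0.001, -1.0]]
wrist_force: [-3.0, 1.4, 11.4]
finger_gap: 0.0269
gripper_force: 28.7
t: 17.82
ee_pos: [0.4714, 0.0039, 0.083]
orientation: [[0.968, -0.251, -0.003], [-0.251, -0.968, -0.001], [-0.003, 0.002, -1.0]]
wrist_force: [0.8, -0.0, 1.0]
finger_gap: 0.027
gripper_force: 30.2
green 2316 c [521.7 -11.2] size [29.  41.3] long -14.0 z [0.0279 0.0288 0.0297]
yellow 2388 c [505.4 -64.1] size [31.2 41.1] long -15.1 z [0.0279 0.0288 0.0297]
blue 1995 c [462.7 -49. ] size [30.9 43.1] long -18.4 z [0.0278 0.0288 0.0297]
ee [0.4714 0.0039 0.083 ] yaw y-axis -104.56 q [-0.84  0.73  0.99  2.14 -0.91  0.78 -1.08] t 17.8
2939 [[-0.0144 -0.0096 -0.0061]
 [ 0.0065 -0.0001 -0.0048]
 [ 0.0245  0.0096 -0.002 ]]
```

View pics/w6.png

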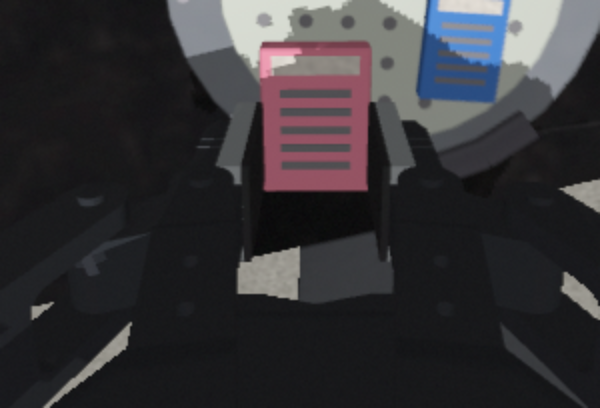

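```bash
python3 -m jog '[[[0.03,0.1,0,0],[0.06,0.22,0,0],[0.1,0.34,0,0],[0.15,0.46,0,0],[0.19,0.57,0,0]]]'; python3 -m jog '[[[0.003,0.04,0,0],[0.003,0.043,-0.05,0],[0.003,0.043,-0.13,0],[0.003,0.043,-0.19,0],[0.003,0.043,-0.21,0]]]'; python3 -m jog '[[[0,0,0,0],[0,0,0,0],[0,0,0,0]]]';python3 cas.py
```

```text
t: 18.28
ee_pos: [0.5304, 0.1778, 0.0837]
orientation: [[0.968, -0.25, 0.001], [-0.25, -0.968, 0.0], [0.0, -0.001, -1.0]]
wrist_force: [1.0, 0.5, 0.2]
finger_gap: 0.0268
gripper_force: 30.2
t: 18.7
ee_pos: [0.5285, 0.1859, 0.0175]
orientation: [[0.968, -0.253, -0.004], [-0.253, -0.968, -0.002], [-0.003, 0.003, -1.0]]
wrist_force: [-1.3, 0.1, 0.4]
finger_gap: 0.0268
gripper_force: 30.2
t: 18.95
ee_pos: [0.5315, 0.1872, 0.0211]
orientation: [[0.968, -0.252, 0.001], [-0.252, -0.968, 0.0], [0.001, -0.0, -1.0]]
wrist_force: [0.0, 0.2, -0.5]
finger_gap: 0.0266
gripper_force: 30.2
ee [0.5315 0.1872 0.0211] yaw y-axis -104.6 q [-1.04  0.93  0.88  1.92 -1.02  0.82 -1.4 ] t 18.9
```

```bash
python3 -m jog '[[[0,0.001,-0.015,0],[0,0.001,-0.03,0],[0,0.001,-0.039,0],[0,0.001,-0.042,0],[0,0.001,-0.044,0]]]'; python3 -m jog '[[[0,0,0,0],[0,0,0,0],[0,0,0,0],[0,0,0,0]]]' 140;  python3 -m jog '[[[0,0,0.02,0],[0,0,0.08,0],[0,0,0.18,0],[0,0,0.28,0],[0,0,0.38,0]]]';python3 -m jog '[[[0,0,0,0],[0,0,0,0]]]'; python3 -c "
from cas import *
cass(centre=(.49,.198),R=.1)"
```

```text
t: 19.42
ee_pos: [0.5307, 0.1884, 0.0079]
orientation: [[0.968, -0.251, -0.001], [-0.251, -0.968, 0.001], [-0.001, -0.001, -1.0]]
wrist_force: [-6.6, 0.8, 21.1]
finger_gap: 0.0271
gripper_force: 32.4
t: 19.75
ee_pos: [0.5307, 0.1882, 0.0067]
orientation: [[0.968, -0.251, -0.0], [-0.251, -0.968, -0.0], [-0.0, 0.0, -1.0]]
wrist_force: [-0.5, -0.1, 0.8]
finger_gap: 0.0384
gripper_force: 0.0
t: 20.17
ee_pos: [0.5305, 0.1878, 0.1224]
orientation: [[0.968, -0.252, -0.0], [-0.252, -0.968, -0.001], [-0.0, 0.001, -1.0]]
wrist_force: [2.1, 1.7, 0.7]
finger_gap: 0.0385
gripper_force: 0.0
t: 20.33
ee_pos: [0.5318, 0.1886, 0.1226]
orientation: [[0.968, -0.251, 0.003], [-0.251, -0.968, 0.001], [0.002, -0.002, -1.0]]
wrist_force: [0.6, 0.2, -0.5]
finger_gap: 0.0384
gripper_force: 0.0
pink 1286 c [534.5 183.1] size [46.4 41.5] long 80.4 z [0.0119 0.0128 0.0137]
ee [0.5318 0.1886 0.1226] yaw y-axis -104.54 q [-1.13  0.81  1.04  1.89 -0.86  0.97 -1.51] t 20.3
```

```bash
sed -i 's/^        k,l,stt/        m=cv2.morphologyEx(m,cv2.MORPH_OPEN,np.ones((5,5)))\n        k,l,stt/' cas.py; python3 -c "
from cas import *
cass(centre=(.49,.198),R=.1,zmin=.0095)"; python3 -m jog '[[[0,-0.1,0,0],[-0.02,-0.22,0,0],[-0.04,-0.34,0,0],[-0.05,-0.46,0,0],[-0.05,-0.56,0,0]]]'; python3 -m jog '[[[0,-0.06,0,0],[0,-0.1,0,0],[0,-0.1,0,0],[0,-0.1,0,0]]]'; python3 cas.py
```

```text
pink 1083 c [531.4 188.1] size [27.5 31.9] long -13.7 z [0.0119 0.0129 0.0138]
ee [0.5308 0.1885 0.1212] yaw y-axis -104.53 q [-1.13  0.81  1.04  1.9  -0.86  0.97 -1.51] t 20.4
t: 20.85
ee_pos: [0.5137, 0.0177, 0.1198]
orientation: [[0.968, -0.253, -0.003], [-0.253, -0.968, -0.001], [-0.003, 0.002, -1.0]]
wrist_force: [0.3, 0.5, 0.3]
finger_gap: 0.0389
gripper_force: 0.0
t: 21.18
ee_pos: [0.5155, -0.0093, 0.1203]
orientation: [[0.968, -0.251, -0.001], [-0.251, -0.968, 0.0], [-0.001, -0.0, -1.0]]
wrist_force: [0.7, -0.2, 0.0]
finger_gap: 0.0386
gripper_force: 0.0
green 1597 c [522.7 -11.1] size [28.1 39.8] long -14.0 z [0.0279 0.0288 0.0297]
yellow 1493 c [506.3 -63.8] size [29.9 39.8] long -14.4 z [0.0278 0.0288 0.0297]
blue 685 c [472.1 -50.6] size [27.7 24.5] long 71.6 z [0.0272 0.0288 0.0298]
ee [ 0.5155 -0.0093  0.1203] yaw y-axis -104.56 q [-0.81  0.73  1.04  2.02 -0.83  0.89 -1.14] t 21.2
```

```bash
python3 -m jog '[[[0.006,-0.002,-0.1,0],[0.006,-0.002,-0.2,0],[0.006,-0.002,-0.26,0],[0.006,-0.002,-0.3,0],[0.006,-0.002,-0.317,0]]]'; python3 -m jog '[[[0,0,0,0],[0,0,0,0],[0,0,0,0]]]'; python3 -m jog '[[[0,0,0,0],[0,0,0,0],[0,0,0,0],[0,0,0,0],[0,0,0,0]]]' 255 30;  python3 -m jog '[[[0,0,0,0],[0,0,0,0],[0,0,0.03,0],[0,0,0.1,0],[0,0,0.2,0]]]';  cat > held.py <<'E'
from h import *
p,st=shot('wrist'); C=cloud(p,st); T=np.asarray(st['orientation']); L=(C-np.asarray(st['ee_pos']))@T
m=(abs(L[...,1])<.010)&(abs(L[...,0])<.04)&(abs(L[...,2])<.02)
q=L[m]; print('held',len(q),np.round(np.percentile(q,[2,50,98],axis=0),4)[:,[0,2]].tolist(),np.round(st['ee_pos'],4),st['finger_gap'])
E
python3 held.py
```

```text
t: 21.65
ee_pos: [0.5168, -0.0088, 0.0241]
orientation: [[0.969, -0.249, -0.003], [-0.249, -0.969, 0.0], [-0.003, 0.0, -1.0]]
wrist_force: [0.2, -0.0, -0.1]
finger_gap: 0.0387
gripper_force: 0.0
t: 21.9
ee_pos: [0.5184, -0.0103, 0.0268]
orientation: [[0.968, -0.251, 0.002], [-0.251, -0.968, -0.0], [0.002, -0.0, -1.0]]
wrist_force: [0.7, -0.8, 0.6]
finger_gap: 0.0385
gripper_force: 0.0
t: 22.32
ee_pos: [0.5184, -0.0103, 0.027]
orientation: [[0.968, -0.251, 0.002], [-0.251, -0.968, 0.001], [0.002, -0.001, -1.0]]
wrist_force: [-1.0, 0.1, 5.7]
finger_gap: 0.0263
gripper_force: 29.1
t: 22.73
ee_pos: [0.5163, -0.0104, 0.086]
orientation: [[0.968, -0.251, -0.003], [-0.251, -0.968, -0.0], [-0.003, 0.001, -1.0]]
wrist_force: [0.5, 0.3, 1.0]
finger_gap: 0.0261
gripper_force: 29.6
held 2801 [[-0.0143, -0.003], [0.0064, -0.0018], [0.0241, 0.001]] [ 0.5163 -0.0104  0.086 ] 0.026112875016032894
```

```bash
python3 -m jog '[[[0,0.1,0,0],[-0.02,0.22,0,0],[-0.04,0.34,0,0],[-0.043,0.46,0,0],[-0.043,0.57,0,0]]]' - 25; python3 -m jog '[[[0,0.07,0,0],[0,0.112,-0.05,0],[0,0.112,-0.12,0],[0,0.112,-0.17,0],[0,0.112,-0.19,0]]]'; python3 -m jog '[[[0,0,0,0],[0,0,0,0],[0,0,0,0]]]';python3 held.py
```

```text
t: 23.2
ee_pos: [0.5042, 0.163, 0.0866]
orientation: [[0.968, -0.251, 0.0], [-0.251, -0.968, 0.001], [-0.0, -0.001, -1.0]]
wrist_force: [0.0, -0.1, 0.2]
finger_gap: 0.026
gripper_force: 29.6
t: 23.62
ee_pos: [0.5038, 0.1945, 0.0278]
orientation: [[0.968, -0.25, -0.002], [-0.25, -0.968, -0.0], [-0.001, 0.001, -1.0]]
wrist_force: [0.1, -0.0, -0.4]
finger_gap: 0.0262
gripper_force: 29.6
t: 23.87
ee_pos: [0.5055, 0.194, 0.03]
orientation: [[0.968, -0.252, 0.001], [-0.252, -0.968, 0.0], [0.001, -0.001, -1.0]]
wrist_force: [-0.0, -0.3, -0.5]
finger_gap: 0.026
gripper_force: 29.6
held 4035 [[-0.0139, -0.0029], [0.0151, -0.0014], [0.0389, 0.0181]] [0.5055 0.194  0.03  ] 0.026017994955525776
```

```bash
python3 -m jog '[[[-0.001,0.001,-0.015,0],[-0.001,0.001,-0.028,0],[-0.001,0.001,-0.036,0],[-0.001,0.001,-0.04,0],[-0.001,0.001,-0.042,0]]]' 255 20; python3 -m jog '[[[0,0,-0.003,0],[0,0,-0.006,0],[0,0,-0.009,0],[0,0,-0.01,0],[0,0,-0.01,0]]]'; python3 -m jog '[[[0,0,0,0],[0,0,0,0],[0,0,0,0],[0,0,0,0]]]' 140;  python3 -m jog '[[[0,0,0.02,0],[0,0,0.08,0],[0,0,0.18,0],[0,0,0.28,0],[0,0,0.36,0]]]';python3 -m jog '[[[0,0,0,0],[0,0,0,0]]]'; cat > tray.py <<'E'
from h import *
import sys
# heights along the row: tray frame s (along u), n across
c=np.array([.4885,.1986]); a=np.radians(165.6); u=np.array([np.cos(a),np.sin(a)]); nn=np.array([-u[1],u[0]])
st=state(); p=vision.get_image(sys.argv[1] if len(sys.argv)>1 else 'wrist'); C=cloud(p,st)
s=(C[...,:2]-c)@u*1000; n=(C[...,:2]-c)@nn*1000; z=C[...,2]*1000-6
hsv=cv2.cvtColor(p['image'],cv2.COLOR_BGR2HSV); H,S=hsv[...,0].astype(int),hsv[...,1]
on=(abs(s)<80)&(abs(n)<45)&(z<40)
for x in range(-72,72,4):
    m=on&(abs(s-x)<1.5)&(abs(n)<9)
    if m.sum(): print(x,round(float(np.median(z[m])),1),end=' | ')
print()
for nm,lo,hi,sm in (('pink',160,179,60),('green',45,85,60),('yellow',20,40,80),('blue',100,125,110)):
    m=on&(H>=lo)&(H<=hi)&(S>sm)&(z>1)
    m=cv2.morphologyEx(m.astype(np.uint8),cv2.MORPH_OPEN,np.ones((3,3)))>0
    if m.sum()<50: continue
    (cc,sz,an)=cv2.minAreaRect(np.stack([s[m],n[m]],-1).astype(np.float32)); an=(an+45)%90-45
    print(nm,m.sum(),'s %.1f..%.1f n %.1f..%.1f'%(*np.percentile(s[m],[1,99]),*np.percentile(n[m],[1,99])),'rect',np.round(cc,1),np.round(sz,1),round(an,1))
print(np.round(st['ee_pos'],4))
E
python3 tray.py
```

```text
t: 24.33
ee_pos: [0.504, 0.1948, 0.0167]
orientation: [[0.968, -0.251, -0.001], [-0.251, -0.968, 0.001], [-0.002, -0.001, -1.0]]
wrist_force: [-5.9, 1.9, 15.4]
finger_gap: 0.0261
gripper_force: 31.5
t: 24.75
ee_pos: [0.5041, 0.1949, 0.0149]
orientation: [[0.968, -0.251, -0.001], [-0.251, -0.968, 0.003], [-0.002, -0.002, -1.0]]
wrist_force: [-8.9, 1.7, 25.3]
finger_gap: 0.0266
gripper_force: 38.4
t: 25.08
ee_pos: [0.5043, 0.1945, 0.013]
orientation: [[0.968, -0.251, -0.0], [-0.251, -0.968, -0.0], [-0.0, 0.0, -1.0]]
wrist_force: [0.2, 0.7, 0.2]
finger_gap: 0.0384
gripper_force: 0.0
t: 25.5
ee_pos: [0.5047, 0.1941, 0.1233]
orientation: [[0.968, -0.252, 0.001], [-0.252, -0.968, -0.0], [0.001, -0.0, -1.0]]
wrist_force: [0.5, 1.3, 0.1]
finger_gap: 0.0384
gripper_force: 0.0
t: 25.67
ee_pos: [0.5051, 0.1949, 0.1224]
orientation: [[0.968, -0.251, 0.002], [-0.251, -0.968, 0.001], [0.002, -0.002, -1.0]]
wrist_force: [-0.4, 0.4, 0.5]
finger_gap: 0.038
gripper_force: 0.0
-72 5.5 | -68 1.6 | -64 6.8 | -60 7.0 | -56 7.0 | -52 6.7 | -48 6.9 | -44 6.9 | -40 9.2 | -36 16.4 | -32 15.3 | -28 14.0 | -24 13.1 | -20 12.1 | -16 11.1 | -12 10.1 | -8 8.9 | -4 7.9 | 0 6.8 | 4 -0.3 | 8 -0.2 | 12 -0.0 | 16 -0.1 | 20 -0.1 | 24 0.0 | 28 0.0 | 32 -0.0 | 36 -0.2 | 40 -0.2 | 44 -0.3 | 48 -0.2 | 52 -0.1 | 56 -0.3 | 60 -0.1 | 64 -0.3 | 68 -0.1 | 
green 1005 s -39.7..-0.1 n -13.6..13.8 rect [-19.1   0. ] [41.5 28. ] 0.1
[0.5051 0.1949 0.1224]
```

```bash
python3 -m jog '[[[0,-0.1,0,0],[0,-0.22,0,0],[-0.01,-0.34,0,0],[-0.013,-0.46,0,0],[-0.013,-0.58,0,0]]]'; python3 -m jog '[[[0,-0.12,0,0],[0,-0.22,0,0],[0,-0.27,0,0],[0,-0.278,0,0],[0,-0.278,0,0]]]';python3 -m jog '[[[0,0,0,0],[0,0,0,0]]]'; python3 cas.py
```

```text
t: 26.13
ee_pos: [0.499, 0.0191, 0.1201]
orientation: [[0.968, -0.251, -0.002], [-0.251, -0.968, -0.0], [-0.002, 0.001, -1.0]]
wrist_force: [0.8, -0.0, -0.6]
finger_gap: 0.0383
gripper_force: 0.0
t: 26.55
ee_pos: [0.4997, -0.0636, 0.1204]
orientation: [[0.967, -0.253, -0.002], [-0.253, -0.967, 0.0], [-0.002, 0.0, -1.0]]
wrist_force: [-0.5, 1.1, -0.5]
finger_gap: 0.0386
gripper_force: 0.0
t: 26.72
ee_pos: [0.5004, -0.0612, 0.1206]
orientation: [[0.969, -0.249, -0.001], [-0.249, -0.969, 0.001], [-0.001, -0.0, -1.0]]
wrist_force: [-0.4, 0.2, 0.2]
finger_gap: 0.0384
gripper_force: 0.0
yellow 1590 c [506.  -62.4] size [28.7 41.7] long -13.1 z [0.0279 0.0288 0.0296]
blue 1402 c [464.7 -48.4] size [27.7 40.2] long -17.9 z [0.0279 0.0288 0.0296]
ee [ 0.5004 -0.0612  0.1206] yaw y-axis -104.41 q [-0.71  0.7   1.03  2.04 -0.81  0.87 -1.04] t 26.7
```

```bash
python3 -m jog '[[[0.002,-0.004,-0.1,0],[0.002,-0.004,-0.2,0],[0.002,-0.004,-0.26,0],[0.002,-0.004,-0.3,0],[0.002,-0.004,-0.318,0]]]'; python3 -m jog '[[[0,0,0,0],[0,0,0,0],[0,0,0,0]]]'; python3 -m jog '[[[0,0,0,0],[0,0,0,0],[0,0,0,0],[0,0,0,0],[0,0,0,0]]]' 255 30;  python3 -m jog '[[[0,0,0,0],[0,0,0,0],[0,0,0.03,0],[0,0,0.1,0],[0,0,0.2,0]]]'; python3 held.py; python3 -m jog '[[[0,0,0,0],[0,0,0,0]]]'
```

```text
t: 27.18
ee_pos: [0.5004, -0.0631, 0.0244]
orientation: [[0.968, -0.25, -0.002], [-0.25, -0.968, 0.0], [-0.002, 0.0, -1.0]]
wrist_force: [-0.3, 0.7, 0.2]
finger_gap: 0.0383
gripper_force: 0.0
t: 27.43
ee_pos: [0.5019, -0.0642, 0.0268]
orientation: [[0.968, -0.251, 0.002], [-0.251, -0.968, -0.0], [0.002, -0.0, -1.0]]
wrist_force: [0.7, -1.4, -1.4]
finger_gap: 0.0385
gripper_force: 0.0
t: 27.85
ee_pos: [0.5019, -0.0641, 0.0269]
orientation: [[0.968, -0.251, 0.002], [-0.251, -0.968, 0.0], [0.002, -0.001, -1.0]]
wrist_force: [-1.2, 0.6, 5.6]
finger_gap: 0.0263
gripper_force: 29.1
t: 28.27
ee_pos: [0.4998, -0.0639, 0.086]
orientation: [[0.968, -0.251, -0.003], [-0.251, -0.968, 0.0], [-0.003, 0.001, -1.0]]
wrist_force: [1.4, -0.1, 0.1]
finger_gap: 0.0262
gripper_force: 29.6
held 2798 [[-0.0143, -0.0031], [0.0064, -0.0019], [0.0241, 0.0012]] [ 0.4998 -0.0639  0.086 ] 0.02622812568718925
t: 28.48
ee_pos: [0.5015, -0.0638, 0.0866]
orientation: [[0.968, -0.251, 0.001], [-0.251, -0.968, 0.001], [0.001, -0.001, -1.0]]
wrist_force: [-0.5, 0.2, -0.2]
finger_gap: 0.0261
gripper_force: 29.6
```

```bash
python3 -m jog '[[[0,0.1,0,0],[-0.02,0.22,0,0],[-0.04,0.34,0,0],[-0.06,0.46,0,0],[-0.07,0.58,0,0]]]'; python3 -m jog '[[[0,0.12,0,0],[0,0.24,-0.02,0],[0,0.302,-0.08,0],[0,0.302,-0.15,0],[0,0.302,-0.175,0]]]'; python3 -m jog '[[[0,0,0,0],[0,0,0,0],[0,0,0,0]]]';python3 held.py
```

```text
t: 28.9
ee_pos: [0.4784, 0.1114, 0.0851]
orientation: [[0.968, -0.252, -0.002], [-0.252, -0.968, -0.0], [-0.002, 0.001, -1.0]]
wrist_force: [0.4, 0.2, -0.5]
finger_gap: 0.026
gripper_force: 29.6
t: 29.32
ee_pos: [0.4779, 0.2018, 0.0305]
orientation: [[0.969, -0.248, -0.004], [-0.248, -0.969, -0.001], [-0.004, 0.002, -1.0]]
wrist_force: [-1.3, 0.2, -1.0]
finger_gap: 0.0262
gripper_force: 29.6
t: 29.57
ee_pos: [0.4807, 0.1993, 0.0341]
orientation: [[0.967, -0.253, 0.001], [-0.253, -0.967, -0.0], [0.001, -0.0, -1.0]]
wrist_force: [0.3, -0.2, -0.0]
finger_gap: 0.026
gripper_force: 29.6
held 3981 [[-0.0139, -0.003], [0.0149, -0.0015], [0.0385, 0.018]] [0.4807 0.1993 0.0341] 0.025994458083869562
```

```bash
python3 -m jog '[[[0,0.004,-0.012,0],[0,0.004,-0.022,0],[0,0.004,-0.032,0],[0,0.004,-0.04,0],[0,0.004,-0.048,0]]]' 255 20; python3 -m jog '[[[0,0,-0.005,0],[0,0,-0.009,0],[0,0,-0.013,0],[0,0,-0.016,0],[0,0,-0.016,0]]]'; python3 -m jog '[[[0,0,0,0],[0,0,0,0],[0,0,0,0],[0,0,0,0]]]' 140;  python3 -m jog '[[[0,0,0.02,0],[0,0,0.08,0],[0,0,0.18,0],[0,0,0.28,0],[0,0,0.36,0]]]';python3 -m jog '[[[0,0,0,0],[0,0,0,0]]]';python3 tray.py
```

```text
t: 30.03
ee_pos: [0.4798, 0.2019, 0.0189]
orientation: [[0.968, -0.251, -0.001], [-0.251, -0.968, 0.001], [-0.001, -0.0, -1.0]]
wrist_force: [-3.7, 0.2, 9.8]
finger_gap: 0.0259
gripper_force: 30.5
t: 30.45
ee_pos: [0.4796, 0.202, 0.0146]
orientation: [[0.968, -0.251, -0.001], [-0.251, -0.968, 0.001], [-0.002, -0.001, -1.0]]
wrist_force: [-5.6, 0.9, 12.5]
finger_gap: 0.0265
gripper_force: 36.2
t: 30.78
ee_pos: [0.4801, 0.2016, 0.014]
orientation: [[0.968, -0.251, -0.0], [-0.251, -0.968, -0.0], [0.0, 0.0, -1.0]]
wrist_force: [0.7, 0.3, -0.8]
finger_gap: 0.0384
gripper_force: 0.0
t: 31.2
ee_pos: [0.4804, 0.2013, 0.1242]
orientation: [[0.968, -0.252, 0.001], [-0.252, -0.968, -0.0], [0.001, -0.0, -1.0]]
wrist_force: [-0.0, -0.8, -0.6]
finger_gap: 0.0385
gripper_force: 0.0
t: 31.37
ee_pos: [0.4808, 0.2021, 0.1233]
orientation: [[0.968, -0.251, 0.002], [-0.251, -0.968, 0.001], [0.002, -0.002, -1.0]]
wrist_force: [0.1, 0.4, -0.4]
finger_gap: 0.0387
gripper_force: 0.0
-72 5.4 | -68 5.3 | -64 6.9 | -60 7.0 | -56 6.8 | -52 6.9 | -48 6.9 | -44 7.0 | -40 9.3 | -36 16.3 | -32 15.1 | -28 14.1 | -24 12.9 | -20 12.0 | -16 10.9 | -12 17.2 | -8 16.6 | -4 15.0 | 0 14.0 | 4 12.9 | 8 11.8 | 12 10.6 | 16 9.1 | 20 8.1 | 24 6.9 | 28 -0.1 | 32 -0.3 | 36 0.0 | 40 -0.3 | 44 -0.1 | 48 -0.1 | 52 -0.2 | 56 -0.2 | 60 -0.3 | 64 -0.0 | 68 -0.2 | 
green 655 s -39.5..-15.3 n -13.7..13.6 rect [-27.1   0. ] [27.9 24.9] -0.2
yellow 1002 s -14.4..24.6 n -14.5..13.0 rect [ 5.3 -0.7] [39.8 28. ] 0.4
[0.4808 0.2021 0.1233]
```

```bash
python3 -m jog '[[[0,-0.1,0,0],[-0.02,-0.22,0,0],[-0.05,-0.34,0,0],[-0.069,-0.46,0,0],[-0.069,-0.58,0,-0.075]]]'; python3 -m jog '[[[0,-0.12,0,0],[0,-0.22,0,0],[0,-0.248,0,0],[0,-0.248,0,0],[0,-0.248,0,0]]]';python3 -m jog '[[[0,0,0,0],[0,0,0,0]]]'; python3 cas.py
```

```text
t: 31.83
ee_pos: [0.4569, 0.0264, 0.1211]
orientation: [[0.952, -0.307, -0.003], [-0.307, -0.952, 0.0], [-0.003, 0.001, -1.0]]
wrist_force: [0.6, 0.3, 0.1]
finger_gap: 0.0386
gripper_force: 0.0
t: 32.25
ee_pos: [0.4589, -0.0462, 0.1214]
orientation: [[0.951, -0.308, -0.002], [-0.308, -0.951, 0.001], [-0.002, -0.0, -1.0]]
wrist_force: [-0.1, 0.7, 0.3]
finger_gap: 0.0388
gripper_force: 0.0
t: 32.42
ee_pos: [0.4593, -0.045, 0.1217]
orientation: [[0.952, -0.305, -0.001], [-0.305, -0.952, 0.001], [-0.001, -0.0, -1.0]]
wrist_force: [-0.5, -0.6, 0.4]
finger_gap: 0.0388
gripper_force: 0.0
blue 1215 c [461.  -47.2] size [27.2 31.8] long -18.1 z [0.028  0.0289 0.0297]
ee [ 0.4593 -0.045   0.1217] yaw y-axis -107.76 q [-0.8   0.65  1.06  2.15 -0.8   0.82 -1.11] t 32.4
```

```bash
python3 -m jog '[[[0,-0.002,-0.1,0],[0,-0.002,-0.2,0],[0,-0.002,-0.26,0],[0,-0.002,-0.3,0],[0,-0.002,-0.321,0]]]'; python3 -m jog '[[[0,0,0,0],[0,0,0,0],[0,0,0,0]]]'; python3 -m jog '[[[0,0,0,0],[0,0,0,0],[0,0,0,0],[0,0,0,0],[0,0,0,0]]]' 255 30;  python3 -m jog '[[[0,0,0,0],[0,0,0,0],[0,0,0.03,0],[0,0,0.1,0],[0,0,0.2,0]]]'; python3 held.py; python3 -m jog '[[[0,0,0,0],[0,0,0,0]]]'
```

```text
t: 32.88
ee_pos: [0.4586, -0.0462, 0.0243]
orientation: [[0.952, -0.306, -0.002], [-0.306, -0.952, 0.0], [-0.002, 0.0, -1.0]]
wrist_force: [-0.6, -0.2, 0.5]
finger_gap: 0.0388
gripper_force: 0.0
t: 33.13
ee_pos: [0.46, -0.0472, 0.0265]
orientation: [[0.952, -0.307, 0.001], [-0.307, -0.952, -0.0], [0.001, -0.0, -1.0]]
wrist_force: [0.2, -0.4, -0.3]
finger_gap: 0.0386
gripper_force: 0.0
t: 33.55
ee_pos: [0.4601, -0.0472, 0.0267]
orientation: [[0.952, -0.308, 0.002], [-0.308, -0.952, 0.001], [0.001, -0.001, -1.0]]
wrist_force: [-1.0, 0.5, 5.1]
finger_gap: 0.026
gripper_force: 29.1
t: 33.97
ee_pos: [0.4581, -0.0473, 0.0861]
orientation: [[0.951, -0.308, -0.003], [-0.308, -0.951, -0.0], [-0.003, 0.001, -1.0]]
wrist_force: [0.6, 0.4, -0.1]
finger_gap: 0.0261
gripper_force: 29.6
held 2833 [[-0.0141, -0.0033], [0.0067, -0.002], [0.0246, 0.0012]] [ 0.4581 -0.0473  0.0861] 0.026088117213865704
t: 34.18
ee_pos: [0.4597, -0.0469, 0.0865]
orientation: [[0.952, -0.307, 0.001], [-0.307, -0.952, 0.001], [0.001, -0.001, -1.0]]
wrist_force: [-0.8, -0.0, -0.3]
finger_gap: 0.0259
gripper_force: 29.6
```

```bash
python3 -m jog '[[[0,0.1,0,0],[-0.01,0.22,0,0.02],[-0.02,0.34,0,0.05],[-0.021,0.46,0,0.072],[-0.021,0.58,0,0.072]]]'; python3 -m jog '[[[0,0.12,0,0],[0,0.22,-0.02,0],[0,0.269,-0.08,0],[0,0.269,-0.15,0],[0,0.269,-0.175,0]]]'; python3 -m jog '[[[0,0,0,0],[0,0,0,0],[0,0,0,0]]]';python3 held.py
```

```text
t: 34.6
ee_pos: [0.4519, 0.1283, 0.0852]
orientation: [[0.967, -0.253, -0.002], [-0.253, -0.967, -0.0], [-0.002, 0.001, -1.0]]
wrist_force: [0.3, -0.6, -0.9]
finger_gap: 0.0262
gripper_force: 29.6
t: 35.02
ee_pos: [0.4509, 0.2083, 0.0306]
orientation: [[0.968, -0.25, -0.004], [-0.25, -0.968, -0.001], [-0.003, 0.002, -1.0]]
wrist_force: [-0.8, -0.8, 0.1]
finger_gap: 0.0261
gripper_force: 29.6
t: 35.27
ee_pos: [0.4536, 0.2064, 0.0341]
orientation: [[0.967, -0.255, 0.001], [-0.255, -0.967, -0.0], [0.001, -0.0, -1.0]]
wrist_force: [0.2, 0.7, -0.0]
finger_gap: 0.026
gripper_force: 29.6
held 4004 [[-0.0138, -0.0031], [0.0149, -0.0016], [0.0388, 0.0182]] [0.4536 0.2064 0.0341] 0.026036877199148694
```

```bash
python3 -m jog '[[[0,0.001,-0.012,0.005],[0,0.001,-0.022,0.005],[0,0.001,-0.032,0.005],[0,0.001,-0.04,0.005],[0,0.001,-0.048,0.005]]]' 255 20; python3 -m jog '[[[0,0,-0.005,0],[0,0,-0.009,0],[0,0,-0.013,0],[0,0,-0.016,0],[0,0,-0.016,0]]]'; python3 -m jog '[[[0,0,0,0],[0,0,0,0],[0,0,0,0],[0,0,0,0]]]' 140;  python3 -m jog '[[[0,0,0.02,0],[0,0,0.08,0],[0,0,0.18,0],[0,0,0.28,0],[0,0,0.36,0]]]';python3 -m jog '[[[0.15,0,0,0],[0.15,0,0,0],[0.15,0,0,0],[0.15,0,0,0]]]';python3 tray.py; python3 look.py w7
```

```text
t: 35.73
ee_pos: [0.4529, 0.2078, 0.0188]
orientation: [[0.968, -0.25, -0.001], [-0.25, -0.968, 0.0], [-0.001, -0.0, -1.0]]
wrist_force: [-4.1, 0.8, 8.7]
finger_gap: 0.0261
gripper_force: 30.5
t: 36.15
ee_pos: [0.4525, 0.208, 0.0144]
orientation: [[0.968, -0.25, -0.001], [-0.25, -0.968, 0.001], [-0.002, -0.001, -1.0]]
wrist_force: [-4.3, 0.3, 12.1]
finger_gap: 0.026
gripper_force: 35.1
t: 36.48
ee_pos: [0.4531, 0.2077, 0.014]
orientation: [[0.968, -0.25, 0.0], [-0.25, -0.968, -0.0], [0.0, 0.0, -1.0]]
wrist_force: [-0.1, -0.8, 0.2]
finger_gap: 0.0381
gripper_force: 0.0
t: 36.9
ee_pos: [0.4534, 0.2073, 0.1242]
orientation: [[0.968, -0.25, 0.001], [-0.25, -0.968, 0.0], [0.001, -0.0, -1.0]]
wrist_force: [2.1, -0.0, 0.7]
finger_gap: 0.0381
gripper_force: 0.0
t: 37.23
ee_pos: [0.4977, 0.2071, 0.1219]
orientation: [[0.968, -0.25, -0.001], [-0.25, -0.968, -0.001], [-0.001, 0.001, -1.0]]
wrist_force: [-0.5, -0.1, -0.1]
finger_gap: 0.0388
gripper_force: 0.0
-72 5.6 | -68 0.2 | -64 6.8 | -60 6.8 | -56 7.0 | -52 7.0 | -48 6.9 | -44 6.9 | -40 8.0 | -36 16.4 | -32 15.4 | -28 14.1 | -24 13.0 | -20 11.9 | -16 11.1 | -12 17.2 | -8 16.4 | -4 15.2 | 0 14.0 | 4 13.0 | 8 11.5 | 12 11.5 | 16 16.5 | 20 15.7 | 24 14.5 | 28 13.3 | 32 12.4 | 36 11.3 | 40 10.1 | 44 8.9 | 48 7.8 | 52 6.8 | 56 0.1 | 60 -0.3 | 64 -0.2 | 68 -0.1 | 
green 617 s -39.6..-14.9 n -13.2..13.6 rect [-27.2   0.3] [27.1 24.9] -0.0
yellow 688 s -14.5..11.8 n -14.2..13.0 rect [-1.4 -0. ] [28.3 26.9] -0.3
blue 631 s 12.5..51.6 n -13.5..13.9 rect [32.2  0.3] [27.5 40. ] -0.3
[0.4977 0.2071 0.1219]
[0.4971 0.2072 0.1217] [ 0.968 -0.25  -0.002] [-1.2   0.76  1.03  1.96 -0.83  0.92 -1.57] t 37.2833
```

View pics/w7.png

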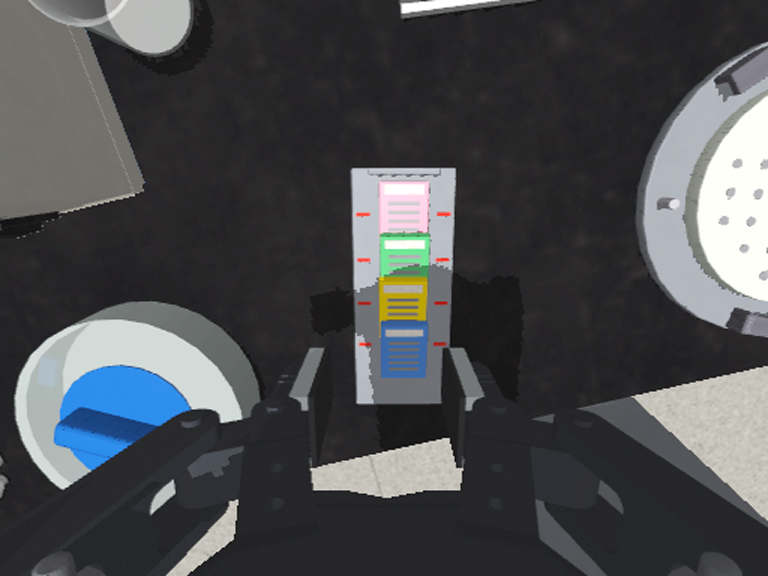

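```bash
python3 -m jog '[[[0,0,0.05,0.15],[0,0.08,0.1,0.3],[0,0.18,0.1,0.46],[0,0.28,0.1,0.62],[0,0.38,0.1,0.78]]]' 0 60 >/dev/null; python3 -m jog '[[[-0.03,0.06,0,0.15],[-0.06,0.12,0,0.3],[-0.1,0.167,0,0.46],[-0.12,0.167,0,0.62],[-0.127,0.167,0,0.78]]]'>/dev/null; python3 -m jog '[[[0,0,0,0.07],[0,0,0,0.07],[0,0,0,0.07]]]'; cat > knob.py <<'E'
from h import *
p,st=shot('wrist'); C=cloud(p,st); im=p['image'].astype(int)
m=(np.hypot(C[...,0]-.46,C[...,1]-.372)<.05)&(C[...,2]>.050)&(C[...,2]<.066)&(im[...,0]-im[...,2]>40)
(c,s,a)=cv2.minAreaRect(C[m][:,:2].astype(np.float32)*1000)
if s[0]<s[1]: a+=90
print(m.sum(),np.round(c,1),np.round(s,1),'long',round((a+90)%180-90,1),np.percentile(C[m][:,2],[10,50,90]))
o=np.asarray(st['orientation']);print(np.round(st['ee_pos'],4),'tool x',np.degrees(np.arctan2(o[1,0],o[0,0])),np.round(st['q'],2))
E
python3 knob.py
```

```text
t: 38.42
ee_pos: [0.4593, 0.3714, 0.1518]
orientation: [[0.522, 0.853, -0.001], [0.853, -0.522, -0.0], [-0.001, -0.001, -1.0]]
wrist_force: [0.7, -0.4, 0.4]
finger_gap: 0.0856
gripper_force: 0.0
1120 [460.  373.4] [59.  13.6] long 58.2 [0.05608629 0.05757063 0.0585575 ]
[0.4593 0.3714 0.1518] tool x 58.536945704482676 [-1.29  0.65  0.75  1.8  -0.55  0.92 -0.84]
```

```bash
python3 -m jog '[[[0,0.004,-0.1,0],[0,0.004,-0.2,0],[0,0.004,-0.27,0],[0,0.004,-0.32,0],[0,0.004,-0.35,0]]]'; python3 -m jog '[[[0,0,-0.01,0],[0,0,-0.018,0],[0,0,-0.022,0],[0,0,-0.022,0],[0,0,-0.022,0]]]' ; python3 -m jog '[[[0,0,0,0],[0,0,0,0],[0,0,0,0],[0,0,0,0],[0,0,0,0]]]' 255 60 >/dev/null;python3 -m jog '[[[0,0,0,0],[0,0,0,0],[0,0,0,0],[0,0,0,0],[0,0,0,0]]]' 255 60
```

```text
t: 38.88
ee_pos: [0.4592, 0.3722, 0.0452]
orientation: [[0.521, 0.854, -0.002], [0.854, -0.521, -0.002], [-0.003, -0.0, -1.0]]
wrist_force: [0.8, 0.2, -0.1]
finger_gap: 0.0854
gripper_force: 0.0
t: 39.3
ee_pos: [0.4605, 0.3734, 0.0414]
orientation: [[0.52, 0.854, 0.001], [0.854, -0.52, 0.001], [0.001, 0.0, -1.0]]
wrist_force: [-0.0, 0.9, 0.4]
finger_gap: 0.0852
gripper_force: 0.0
t: 40.13
ee_pos: [0.4602, 0.373, 0.0408]
orientation: [[0.52, 0.854, 0.0], [0.854, -0.52, 0.0], [0.0, 0.0, -1.0]]
wrist_force: [-1.1, -1.0, 4.7]
finger_gap: 0.0126
gripper_force: 60.0
```

```bash
python3 -m jog '[[[0,0,0.03,0],[0,0,0.1,0],[0,0,0.2,0],[0,0,0.32,0],[0,0,0.42,0]]]'; python3 -m jog '[[[0.01,-0.08,0,0],[0.03,-0.2,0,0],[0.05,-0.32,0,0],[0.06,-0.44,0,0],[0.06,-0.56,0,0]]]';python3 -m jog '[[[0.02,-0.12,0,0],[0.04,-0.24,0,0],[0.05,-0.36,0,0],[0.05,-0.48,0,0],[0.05,-0.6,0,0]]]';python3 -m jog '[[[0,-0.1,0,0],[0,-0.17,0,0],[0,-0.181,-0.08,0],[0,-0.181,-0.16,0],[0,-0.181,-0.24,0]]]';python3 -m jog '[[[0,0,0,0],[0,0,0,0],[0,0,0,0]]]'; python3 look.py w8 chamber
```

```text
t: 40.55
ee_pos: [0.4597, 0.3726, 0.1683]
orientation: [[0.52, 0.854, -0.0], [0.854, -0.52, -0.001], [-0.001, 0.0, -1.0]]
wrist_force: [0.3, 1.1, -1.8]
finger_gap: 0.0127
gripper_force: 59.2
t: 40.97
ee_pos: [0.478, 0.2033, 0.1668]
orientation: [[0.52, 0.854, 0.0], [0.854, -0.52, -0.0], [0.0, 0.0, -1.0]]
wrist_force: [1.0, -0.2, -1.8]
finger_gap: 0.0125
gripper_force: 59.2
t: 41.38
ee_pos: [0.4925, 0.0234, 0.1667]
orientation: [[0.52, 0.854, -0.0], [0.854, -0.52, 0.0], [-0.0, -0.0, -1.0]]
wrist_force: [1.2, -0.6, -2.6]
finger_gap: 0.0124
gripper_force: 59.2
t: 41.8
ee_pos: [0.4929, -0.0298, 0.094]
orientation: [[0.521, 0.853, 0.001], [0.853, -0.521, 0.0], [0.001, 0.0, -1.0]]
wrist_force: [0.1, 0.3, -1.8]
finger_gap: 0.0125
gripper_force: 59.3
t: 42.05
ee_pos: [0.4935, -0.0295, 0.0956]
orientation: [[0.52, 0.854, 0.001], [0.854, -0.52, -0.0], [0.0, 0.001, -1.0]]
wrist_force: [0.1, -0.4, -1.1]
finger_gap: 0.0124
gripper_force: 59.3
[ 0.4935 -0.0295  0.0956] [0.52  0.854 0.001] [-0.57  0.59  0.7   2.07 -0.6   0.69 -0.02] t 42.05
chamber [(0.67, [0.5396, 0.035, 0.0068])]
```

View pics/w8.png

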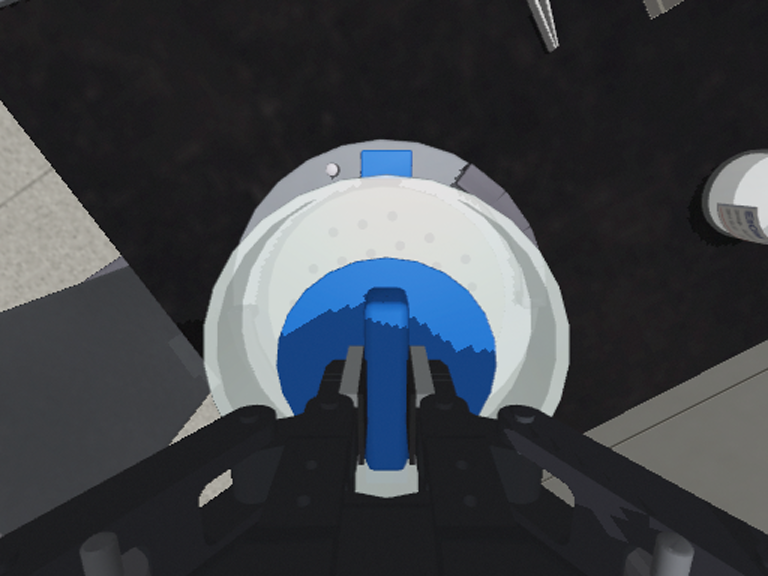

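```bash
python3 -m jog '[[[0,0,-0.04,0],[0,0,-0.08,0],[0,0,-0.105,0],[0,0,-0.12,0],[0,0,-0.13,0]]]'; python3 -m jog '[[[0,0,-0.006,0],[0,0,-0.012,0],[0,0,-0.016,0],[0,0,-0.02,0],[0,0,-0.02,0]]]'
```

```text
t: 42.57
ee_pos: [0.4925, -0.0294, 0.0545]
orientation: [[0.52, 0.854, -0.001], [0.854, -0.52, -0.0], [-0.001, -0.001, -1.0]]
wrist_force: [-0.5, 0.8, -2.9]
finger_gap: 0.0127
gripper_force: 59.3
t: 42.98
ee_pos: [0.4931, -0.0294, 0.0507]
orientation: [[0.52, 0.854, 0.0], [0.854, -0.52, 0.001], [0.001, -0.001, -1.0]]
wrist_force: [-5.1, 0.8, 14.4]
finger_gap: 0.0122
gripper_force: 61.6
```

```bash
python3 -m jog '[[[0,0,0.002,-0.1],[0,0,0.002,-0.22],[0,0,0.002,-0.34],[0,0,0.002,-0.46],[0,0,0.002,-0.56]]]' ; python3 -m jog '[[[0,0,0,-0.12],[0,0,0,-0.24],[0,0,0,-0.36],[0,0,0,-0.48],[0,0,0,-0.56]]]';python3 -m jog '[[[0,0,0,-0.1],[0,0,0,-0.2],[0,0,0,-0.3],[0,0,0,-0.32],[0,0,0,-0.32]]]'; cat > tq.py <<'E'
from h import *
s=state();o=np.asarray(s['orientation']);print('torque',np.round(s['torque'],2),'F',np.round(s['wrist_force'],1),'toolx',round(np.degrees(np.arctan2(o[1,0],o[0,0])),2),np.round(s['q'],2),s['finger_gap'])
E
python3 tq.py;python3 -m jog '[[[0,0,0,-0.03],[0,0,0,-0.06],[0,0,0,-0.08],[0,0,0,-0.08],[0,0,0,-0.08]]]';python3 tq.py
```

```text
t: 43.4
ee_pos: [0.4938, -0.0293, 0.0508]
orientation: [[0.836, 0.548, 0.002], [0.548, -0.836, 0.0], [0.001, 0.001, -1.0]]
wrist_force: [1.0, -0.2, 0.8]
finger_gap: 0.0128
gripper_force: 59.8
t: 43.82
ee_pos: [0.4939, -0.0292, 0.0507]
orientation: [[0.99, 0.14, 0.002], [0.14, -0.99, -0.0], [0.002, 0.0, -1.0]]
wrist_force: [-0.1, 0.3, 1.7]
finger_gap: 0.0124
gripper_force: 59.9
t: 44.23
ee_pos: [0.4939, -0.0292, 0.0507]
orientation: [[0.994, -0.105, 0.001], [-0.105, -0.994, -0.0], [0.001, -0.0, -1.0]]
wrist_force: [0.6, 1.2, 5.4]
finger_gap: 0.0123
gripper_force: 60.3
torque [0.11 0.11 0.09] F [0.6 1.2 5.4] toolx -6.04 [-0.69  0.78  0.88  2.09 -0.95  0.74 -0.85] 0.012284312220752618
t: 44.65
ee_pos: [0.4939, -0.0293, 0.0507]
orientation: [[0.986, -0.168, 0.002], [-0.168, -0.986, 0.0], [0.001, -0.0, -1.0]]
wrist_force: [-0.9, -0.4, 5.7]
finger_gap: 0.0125
gripper_force: 60.6
torque [0.06 0.01 0.25] F [-0.9 -0.4  5.7] toolx -9.7 [-0.7   0.79  0.9   2.09 -0.96  0.75 -0.9 ] 0.012481585760064173
```

```bash
for i in 1 2 3; do python3 -m jog '[[[0,0,0,-0.02],[0,0,0,-0.05],[0,0,0,-0.05],[0,0,0,-0.05]]]' >/dev/null;python3 tq.py; done
```

```text
torque [0.06 0.01 0.23] F [-0.1  0.8  6.8] toolx -11.95 [-0.7   0.8   0.91  2.09 -0.97  0.75 -0.94] 0.01247604207732333
torque [0.04 0.07 0.25] F [ 0.7 -0.7  5.8] toolx -14.2 [-0.71  0.8   0.91  2.09 -0.98  0.76 -0.97] 0.012801229334429972
torque [0.04 0.04 0.29] F [ 0.9 -0.6  6.8] toolx -16.46 [-0.71  0.81  0.92  2.09 -0.99  0.76 -1.  ] 0.012764357941127064
```

```bash
for i in 1 2; do python3 -m jog '[[[0,0,0,-0.02],[0,0,0,-0.04],[0,0,0,-0.04],[0,0,0,-0.04]]]' >/dev/null;python3 tq.py; done; python3 - <<'E'
# chamber axis from the w5 view: dark lug pixels, known geometry
import numpy as np,cv2
E
python3 - <<'E'
from h import *
p,st=shot('wrist'); C=cloud(p,st); g=p['image'].astype(int)
rr=np.hypot(C[...,0]-.4925,C[...,1]+.0297); a=np.degrees(np.arctan2(C[...,1]+.0297,C[...,0]-.4925))
m=(rr>.071)&(rr<.081)&(C[...,2]>.018)&(C[...,2]<.028)
h,_=np.histogram(a[m],bins=np.arange(-90,181,3)); print([(int(b),int(n)) for b,n in zip(np.arange(-90,178,3),h) if n])
b=(g[...,0]-g[...,2]>60)&(rr>.066)&(rr<.08)&(C[...,2]<.03); print('ear',b.sum(),np.percentile(a[b],[2,50,98]) if b.sum() else '')
E
```

```text
torque [-0.03  0.13  0.44] F [-0.  -0.2  7.5] toolx -18.22 [-0.72  0.81  0.93  2.09 -0.99  0.77 -1.03] 0.012625893929899898
torque [-0.26  0.2   1.19] F [-0.9 -1.7  7.2] toolx -19.9 [-0.72  0.82  0.94  2.09 -1.    0.77 -1.05] 0.012275162471700686
[(-33, 34), (-30, 133), (-27, 132), (-24, 135), (-21, 137), (-18, 138), (-15, 137), (-12, 135), (-9, 137), (-6, 132), (-3, 132), (0, 139), (3, 129), (6, 132), (9, 128), (12, 129), (15, 128), (18, 124), (21, 121), (24, 124), (27, 120), (30, 8)]
ear 199 [-25.87286603 -17.58658893  -9.79269133]
```

```bash
python3 -m jog '[[[0,0,0,-0.015],[0,0,0,-0.03],[0,0,0,-0.03],[0,0,0,-0.03]]]' >/dev/null;python3 tq.py;  python3 -m jog '[[[0,0,0,0],[0,0,0,0],[0,0,0,0],[0,0,0,0],[0,0,0,0]]]' 0;python3 -m jog '[[[0,0,0,0],[0,0,0,0],[0,0,0.05,0],[0,0,0.15,0],[0,0,0.25,0]]]' 0;python3 -m jog '[[[0,0,0.12,0],[0,0,0.25,0],[0,0,0.3,0],[0,0,0.3,0],[0,0,0.3,0]]]'; cat > ang.py <<'E'
from h import *
p,st=shot('wrist'); C=cloud(p,st); g=p['image'].astype(int); cv2.imwrite('pics/w9.png',cv2.resize(p['image'],None,fx=1.5,fy=1.5))
X,Y,Z=C[...,0]-.4925,C[...,1]+.0297,C[...,2]; rr=np.hypot(X,Y); a=np.degrees(np.arctan2(Y,X))
m=(rr<.05)&(Z>.058)&(Z<.075); (c,s,an)=cv2.minAreaRect(C[m][:,:2].astype(np.float32)*1000)
if s[0]<s[1]: an+=90
print('knob',np.round(c,1),np.round(s,1),'long',round((an+90)%180-90,2),'top z',np.median(Z[m]))
m=(rr>.071)&(rr<.081)&(Z>.018)&(Z<.028); print('lug',np.percentile(a[m&(abs(a)<90)],[1,99]))
b=(g[...,0]-g[...,2]>60)&(rr>.069)&(rr<.08)&(Z<.03)&(abs(a)<90); print('ear',b.sum(),np.percentile(a[b],[2,50,98]) if b.sum() else '')
E
python3 ang.py; python3 tray.py
```

```text
torque [-0.31  0.23  1.56] F [-1.8 -1.8  7.1] toolx -21.17 [-0.72  0.82  0.94  2.09 -1.    0.77 -1.07] 0.01254162223480229
t: 47.12
ee_pos: [0.4929, -0.0293, 0.05]
orientation: [[0.931, -0.366, -0.0], [-0.366, -0.931, 0.0], [-0.0, -0.0, -1.0]]
wrist_force: [-0.0, -0.6, -0.0]
finger_gap: 0.0724
gripper_force: 0.0
t: 47.53
ee_pos: [0.492, -0.0295, 0.1255]
orientation: [[0.931, -0.366, -0.002], [-0.366, -0.931, -0.0], [-0.002, 0.001, -1.0]]
wrist_force: [1.3, 0.6, 0.5]
finger_gap: 0.0853
gripper_force: 0.0
t: 47.95
ee_pos: [0.4933, -0.0288, 0.2155]
orientation: [[0.931, -0.365, 0.001], [-0.365, -0.931, 0.001], [0.001, -0.002, -1.0]]
wrist_force: [0.6, 0.4, -0.5]
finger_gap: 0.0851
gripper_force: 0.0
knob [492.6 -29.8] [13.9 60.3] long -17.7 top z 0.06747758780363719
lug [-29.97387608  79.41228108]
ear 15 [-21.70934754 -15.49881268 -10.29961168]
-72 5.6 | -68 1.4 | -64 6.9 | -60 6.6 | -56 6.7 | -52 6.8 | -48 6.5 | -44 6.8 | -40 7.6 | -36 16.2 | -32 15.1 | -28 14.1 | -24 12.8 | -20 12.0 | -16 10.8 | -12 9.8 | -8 15.4 | -4 14.9 | 0 13.9 | 4 13.1 | 8 12.0 | 12 10.9 | 16 12.6 | 20 16.2 | 24 15.3 | 28 14.3 | 32 13.0 | 36 12.3 | 40 10.7 | 44 10.0 | 48 8.8 | 52 7.6 | 56 6.7 | 60 -0.1 | 64 -0.6 | 
pink 264 s -67.7..-31.9 n -13.4..14.6 rect [-49.5   0.7] [29.4 37.3] -1.6
green 323 s -39.4..-7.3 n -13.0..14.9 rect [-23.4   0.6] [29.5 33.1] -1.3
yellow 291 s -10.5..28.3 n -6.8..22.6 rect [8.8 6.6] [29.2 37.2] -9.4
blue 297 s 15.4..55.9 n -11.7..19.0 rect [36.6  2.9] [28.5 40.6] -9.1
[ 0.4926 -0.0287  0.2145]
```

```bash
python3 -m jog '[[[0.01,0.12,0,0.15],[0.013,0.24,0,0.15],[0.013,0.36,-0.05,0.15],[0.013,0.48,-0.1,0.15],[0.013,0.58,-0.2,0.15]]]' 140 30 >/dev/null; python3 -m jog '[[[0,0.1,-0.08,0],[0,0.207,-0.1,0],[0,0.207,-0.1,0],[0,0.207,-0.1,0],[0,0.207,-0.1,0]]]'; python3 tray.py; python3 look.py w10
```

```text
t: 48.88
ee_pos: [0.4964, 0.2049, 0.1248]
orientation: [[0.967, -0.254, -0.001], [-0.254, -0.967, -0.002], [-0.001, 0.002, -1.0]]
wrist_force: [0.6, -0.9, 0.0]
finger_gap: 0.0383
gripper_force: 0.0
-72 5.5 | -68 0.1 | -64 6.8 | -60 7.0 | -56 7.0 | -52 6.8 | -48 6.7 | -44 6.8 | -40 7.6 | -36 16.3 | -32 15.3 | -28 14.1 | -24 13.1 | -20 12.1 | -16 11.2 | -12 10.2 | -8 15.6 | -4 15.1 | 0 13.9 | 4 12.8 | 8 12.0 | 12 11.2 | 16 12.9 | 20 16.7 | 24 15.6 | 28 14.5 | 32 13.3 | 36 12.3 | 40 11.1 | 44 10.1 | 48 9.0 | 52 7.8 | 56 7.0 | 60 -0.1 | 64 -0.2 | 68 -0.1 | 
green 790 s -39.4..-1.2 n -13.8..13.6 rect [-20.2   0. ] [39.1 27.8] 1.1
yellow 628 s -10.9..17.5 n -8.1..21.6 rect [3.7 6.8] [27.9 27.5] -9.3
blue 598 s 15.5..55.7 n -13.0..17.6 rect [36.2  2.1] [28.  40.2] -7.4
[0.4964 0.2049 0.1248]
[0.4968 0.2045 0.1253] [ 0.967 -0.255 -0.001] [-1.2   0.76  1.04  1.96 -0.83  0.93 -1.57] t 48.9333
```

View pics/w10.png

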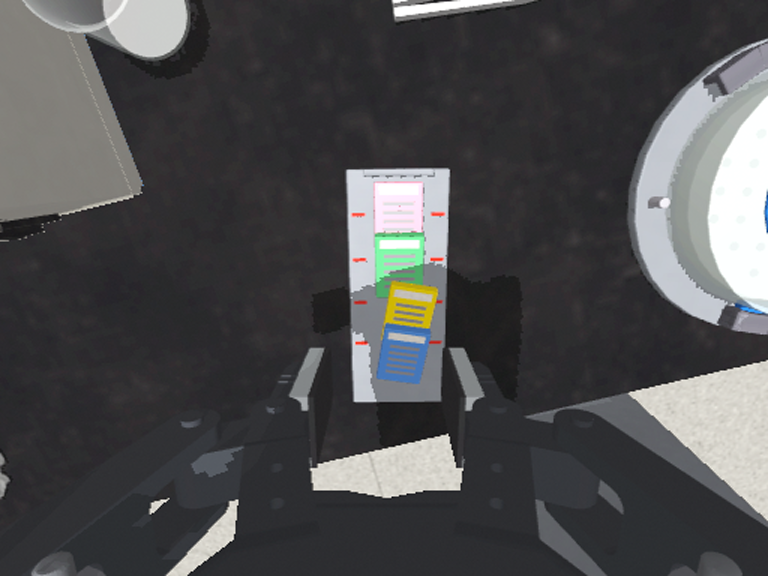

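```bash
python3 -m jog '[[[-0.1,0.009,0,-0.1],[-0.158,0.009,-0.1,-0.158],[-0.158,0.009,-0.2,-0.158],[-0.158,0.009,-0.25,-0.158],[-0.158,0.009,-0.25,-0.158]]]'; python3 -m jog '[[[0,0,0,0],[0,0,0,0],[0,0,0,0]]]'; python3 look.py w11
```

```text
t: 49.4
ee_pos: [0.4476, 0.2074, 0.0487]
orientation: [[0.928, -0.373, -0.004], [-0.373, -0.928, -0.002], [-0.003, 0.003, -1.0]]
wrist_force: [-0.1, -0.5, 0.2]
finger_gap: 0.0384
gripper_force: 0.0
t: 49.65
ee_pos: [0.4507, 0.2088, 0.052]
orientation: [[0.928, -0.372, 0.002], [-0.372, -0.928, 0.001], [0.002, -0.002, -1.0]]
wrist_force: [0.5, 0.9, -0.3]
finger_gap: 0.0387
gripper_force: 0.0
[0.4507 0.2088 0.052 ] [ 0.928 -0.372  0.002] [-1.22  0.82  0.94  2.09 -1.    0.78 -1.58] t 49.65
```

View pics/w11.png

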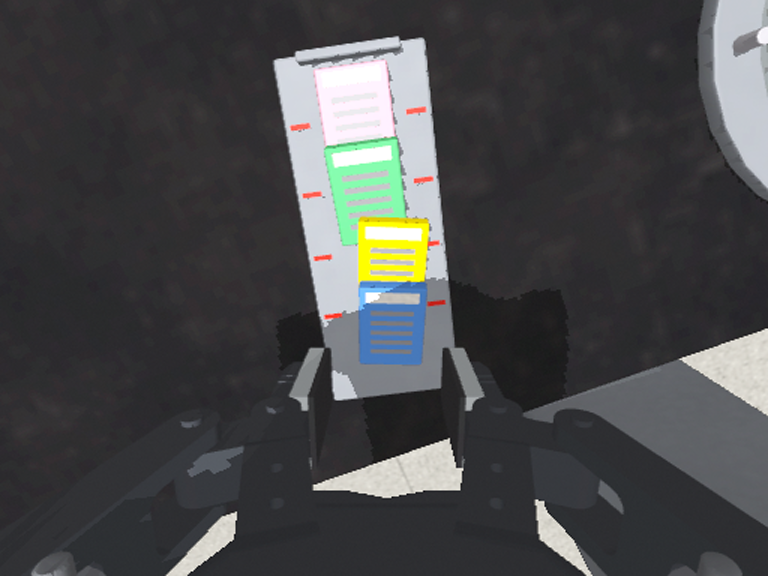

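```bash
python3 -m jog '[[[-0.003,-0.003,-0.05,0],[-0.003,-0.003,-0.09,0],[-0.003,-0.003,-0.115,0],[-0.003,-0.003,-0.128,0],[-0.003,-0.003,-0.132,0]]]'; python3 -m jog '[[[0,0,0,0],[0,0,0,0],[0,0,0,0]]]'; python3 -m jog '[[[0,0,0,0],[0,0,0,0],[0,0,0,0],[0,0,0,0],[0,0,0,0]]]' 255 25;  python3 -m jog '[[[0,0,0,0],[0,0,0.01,0],[0,0,0.04,0],[0,0,0.1,0],[0,0,0.2,0]]]'; python3 held.py
```

```text
t: 50.12
ee_pos: [0.4487, 0.208, 0.011]
orientation: [[0.929, -0.371, -0.0], [-0.371, -0.929, -0.0], [-0.0, 0.0, -1.0]]
wrist_force: [-0.5, -0.5, -0.0]
finger_gap: 0.038
gripper_force: 0.0
t: 50.37
ee_pos: [0.449, 0.2082, 0.0115]
orientation: [[0.929, -0.371, 0.001], [-0.371, -0.929, 0.0], [0.001, -0.001, -1.0]]
wrist_force: [0.2, -0.2, 0.3]
finger_gap: 0.0386
gripper_force: 0.0
t: 50.78
ee_pos: [0.4489, 0.2082, 0.0114]
orientation: [[0.929, -0.371, 0.0], [-0.371, -0.929, 0.001], [0.0, -0.001, -1.0]]
wrist_force: [-0.4, 0.7, 5.8]
finger_gap: 0.0269
gripper_force: 26.9
t: 51.2
ee_pos: [0.4471, 0.2074, 0.0706]
orientation: [[0.928, -0.371, -0.003], [-0.371, -0.928, -0.002], [-0.002, 0.003, -1.0]]
wrist_force: [-0.7, 0.3, -0.2]
finger_gap: 0.0272
gripper_force: 26.2
held 2679 [[-0.014, -0.0115], [0.0082, -0.0072], [0.0242, -0.0012]] [0.4471 0.2074 0.0706] 0.027168112869076045
```

```bash
python3 -m jog '[[[-0.03,0.12,0,0.05],[-0.03,0.24,0,0.1],[-0.03,0.32,-0.05,0.158],[-0.03,0.323,-0.13,0.158],[-0.03,0.323,-0.19,0.158]]]'; python3 -m jog '[[[0,0,-0.01,0],[0,0,-0.018,0],[0,0,-0.026,0],[0,0,-0.034,0],[0,0,-0.036,0]]]' 255 20;python3 -m jog '[[[0,0,0,0],[0,0,0,0],[0,0,0,0],[0,0,0,0]]]' 140;  python3 -m jog '[[[0,0,0.02,0],[0,0,0.08,0],[0,0,0.18,0],[0,0,0.28,0],[0,0,0.36,0]]]'; python3 -m jog '[[[0,-0.12,0.01,0],[0.05,-0.24,0.01,0],[0.1,-0.323,0.01,0],[0.14,-0.323,0.01,0],[0.14,-0.323,0.01,0]]]'; python3 tray.py; python3 -c "
from cas import *
cass(centre=(.44,.305),R=.05)"
```

```text
t: 51.67
ee_pos: [0.4391, 0.3077, 0.0134]
orientation: [[0.968, -0.249, 0.0], [-0.249, -0.968, 0.001], [0.0, -0.001, -1.0]]
wrist_force: [0.2, -0.5, 0.3]
finger_gap: 0.027
gripper_force: 26.3
t: 52.08
ee_pos: [0.4407, 0.3048, 0.0047]
orientation: [[0.967, -0.254, 0.002], [-0.254, -0.967, 0.001], [0.001, -0.001, -1.0]]
wrist_force: [-1.8, -0.8, 11.9]
finger_gap: 0.0271
gripper_force: 27.6
t: 52.42
ee_pos: [0.4397, 0.305, 0.0035]
orientation: [[0.967, -0.253, 0.0], [-0.253, -0.967, 0.0], [0.0, -0.0, -1.0]]
wrist_force: [-0.1, -0.1, -0.1]
finger_gap: 0.0386
gripper_force: 0.0
t: 52.83
ee_pos: [0.4399, 0.3047, 0.1134]
orientation: [[0.967, -0.254, 0.001], [-0.254, -0.967, 0.0], [0.001, -0.0, -1.0]]
wrist_force: [0.2, -0.2, 0.5]
finger_gap: 0.0383
gripper_force: 0.0
t: 53.25
ee_pos: [0.484, 0.2062, 0.1154]
orientation: [[0.966, -0.257, 0.003], [-0.257, -0.966, 0.0], [0.003, -0.001, -1.0]]
wrist_force: [0.1, 0.6, -0.2]
finger_gap: 0.0388
gripper_force: 0.0
-72 5.3 | -68 0.8 | -64 7.0 | -60 6.9 | -56 6.9 | -52 6.6 | -48 6.9 | -44 7.0 | -40 10.8 | -36 16.3 | -32 15.4 | -28 14.1 | -24 13.0 | -20 12.1 | -16 10.9 | -12 10.2 | -8 15.5 | -4 14.9 | 0 14.2 | 4 13.0 | 8 12.3 | 12 11.3 | 16 10.5 | 20 9.4 | 24 8.4 | 28 7.5 | 32 0.3 | 36 -0.2 | 40 -0.1 | 44 -0.2 | 48 -0.1 | 52 -0.0 | 56 -0.3 | 60 -0.0 | 64 -0.2 | 68 -0.3 | 
green 848 s -39.2..-1.2 n -13.7..13.5 rect [-19.7  -0. ] [27.7 39.2] -0.4
yellow 1063 s -10.4..30.2 n -9.3..21.1 rect [10.2  5.8] [28.  40.2] -9.3
[0.484  0.2062 0.1154]
blue 1107 c [447.2 304.1] size [31.8 39.8] long -14.0 z [0.0054 0.0067 0.0076]
ee [0.4825 0.2075 0.1148] yaw y-axis -104.79 q [-1.22  0.75  1.02  2.   -0.84  0.89 -1.56] t 53.3
```

```bash
python3 -m jog '[[[-0.037,-0.03,0,-0.1],[-0.037,-0.03,-0.08,-0.198],[-0.037,-0.03,-0.16,-0.198],[-0.037,-0.03,-0.2,-0.198],[-0.037,-0.03,-0.2,-0.198]]]' >/dev/null; python3 -m jog '[[[0,0,0,0],[0,0,0,0],[0,0,0,0]]]'; python3 tray.py|grep yel
```

```text
t: 54.02
ee_pos: [0.4712, 0.1994, 0.0553]
orientation: [[0.917, -0.4, 0.001], [-0.4, -0.917, 0.001], [0.001, -0.001, -1.0]]
wrist_force: [0.7, 0.2, 0.1]
finger_gap: 0.0388
gripper_force: 0.0
yellow 1793 s -10.5..30.4 n -9.2..21.4 rect [10.3  5.9] [28.1 40.1] -9.2
```

```bash
python3 -m jog '[[[0.004,-0.006,-0.06,0],[0.004,-0.006,-0.1,0],[0.004,-0.006,-0.128,0],[0.004,-0.006,-0.14,0],[0.004,-0.006,-0.145,0]]]'; python3 -m jog '[[[0,0,0,0],[0,0,0,0],[0,0,0,0]]]'>/dev/null; python3 -m jog '[[[0,0,0,0],[0,0,0,0],[0,0,0,0],[0,0,0,0],[0,0,0,0]]]' 255 25;  python3 -m jog '[[[0,0,0,0],[0,0,0.01,0],[0,0,0.03,0],[0,0,0.07,0],[0,0,0.12,0]]]'; python3 -m jog '[[[0,0,0,0.1],[0,0,0,0.2],[0,0,0,0.2],[0,0,0,0.2],[0,0,0,0.2]]]' ;python3 held.py; python3 tq.py
```

```text
t: 54.48
ee_pos: [0.4714, 0.1971, 0.0103]
orientation: [[0.916, -0.4, -0.001], [-0.4, -0.916, -0.0], [-0.001, 0.001, -1.0]]
wrist_force: [-0.8, -0.4, 0.7]
finger_gap: 0.0385
gripper_force: 0.0
t: 55.15
ee_pos: [0.472, 0.1974, 0.0111]
orientation: [[0.916, -0.4, 0.0], [-0.4, -0.916, 0.0], [0.0, -0.001, -1.0]]
wrist_force: [-0.9, 0.9, 4.5]
finger_gap: 0.0269
gripper_force: 27.2
t: 55.57
ee_pos: [0.4711, 0.1968, 0.0473]
orientation: [[0.916, -0.401, -0.001], [-0.401, -0.916, -0.001], [-0.001, 0.001, -1.0]]
wrist_force: [0.6, 0.6, -0.9]
finger_gap: 0.0269
gripper_force: 26.7
t: 55.98
ee_pos: [0.4717, 0.1973, 0.0471]
orientation: [[0.967, -0.254, -0.0], [-0.254, -0.967, 0.0], [-0.0, -0.0, -1.0]]
wrist_force: [0.1, -0.1, -0.1]
finger_gap: 0.0271
gripper_force: 26.7
held 2735 [[-0.0131, -0.011], [0.009, -0.0069], [0.0252, -0.0016]] [0.4717 0.1973 0.0471] 0.027126992726707173
torque [0.04 0.02 0.03] F [ 0.2 -0.5 -0.9] toolx -14.69 [-1.14  0.82  0.9   2.05 -0.97  0.77 -1.45] 0.027025758854686447
```

```bash
python3 -m jog '[[[0.018,0.014,-0.02,0.006],[0.018,0.014,-0.04,0.006],[0.018,0.014,-0.06,0.006],[0.018,0.014,-0.08,0.006],[0.018,0.014,-0.09,0.006]]]'; python3 -m jog '[[[0,0,-0.01,0],[0,0,-0.016,0],[0,0,-0.022,0],[0,0,-0.028,0],[0,0,-0.03,0]]]' 255 20;python3 -m jog '[[[0,0,0,0],[0,0,0,0],[0,0,0,0],[0,0,0,0]]]' 140;  python3 -m jog '[[[0,0,0.02,0],[0,0,0.08,0],[0,0,0.18,0],[0,0,0.28,0],[0,0,0.36,0]]]';python3 -m jog '[[[0.05,0,0,0],[0.05,0,0,0]]]'; python3 tray.py
```

```text
t: 56.45
ee_pos: [0.4765, 0.2012, 0.0186]
orientation: [[0.969, -0.248, -0.001], [-0.248, -0.969, -0.001], [-0.001, 0.001, -1.0]]
wrist_force: [-1.0, 0.3, -0.1]
finger_gap: 0.0271
gripper_force: 26.7
t: 56.87
ee_pos: [0.4772, 0.2013, 0.0113]
orientation: [[0.969, -0.248, -0.0], [-0.248, -0.969, 0.001], [-0.0, -0.001, -1.0]]
wrist_force: [-5.2, 0.0, 14.5]
finger_gap: 0.0266
gripper_force: 28.1
t: 57.2
ee_pos: [0.4771, 0.2016, 0.0107]
orientation: [[0.969, -0.247, 0.0], [-0.247, -0.969, 0.0], [-0.0, -0.0, -1.0]]
wrist_force: [-0.1, -0.5, 0.8]
finger_gap: 0.0385
gripper_force: 0.0
t: 57.62
ee_pos: [0.4774, 0.2011, 0.1209]
orientation: [[0.969, -0.248, 0.001], [-0.248, -0.969, 0.0], [0.001, -0.0, -1.0]]
wrist_force: [0.9, 0.7, 0.2]
finger_gap: 0.0387
gripper_force: 0.0
t: 57.78
ee_pos: [0.4949, 0.202, 0.1208]
orientation: [[0.969, -0.247, 0.005], [-0.247, -0.969, 0.002], [0.004, -0.003, -1.0]]
wrist_force: [-0.7, 0.9, 0.3]
finger_gap: 0.0385
gripper_force: 0.0
-72 5.3 | -68 0.4 | -64 7.0 | -60 6.8 | -56 6.9 | -52 7.0 | -48 7.0 | -44 6.9 | -40 8.7 | -36 16.3 | -32 15.2 | -28 14.2 | -24 13.0 | -20 12.0 | -16 11.2 | -12 15.9 | -8 16.3 | -4 15.1 | 0 14.0 | 4 12.8 | 8 11.7 | 12 10.7 | 16 9.3 | 20 8.5 | 24 7.2 | 28 -0.0 | 32 -0.2 | 36 -0.2 | 40 -0.1 | 44 0.1 | 48 -0.2 | 52 -0.1 | 56 -0.3 | 60 -0.3 | 64 -0.2 | 68 -0.1 | 
green 627 s -39.6..-14.2 n -13.8..13.8 rect [-26.9   0.1] [25.8 28. ] 0.1
yellow 986 s -13.7..25.1 n -13.4..14.0 rect [5.7 0.6] [27.9 39.5] -0.5
[0.4949 0.202  0.1208]
```

```bash
python3 -m jog '[[[-0.04,0.12,0,0],[-0.1,0.24,0,0],[-0.15,0.343,0,0],[-0.183,0.343,-0.05,0],[-0.183,0.343,-0.1,0]]]'; python3 -m jog '[[[0,0,0,0],[0,0,0,0],[0,0,0,0]]]' >/dev/null; python3 -c "
from cas import *
cass(centre=(.44,.305),R=.04,zmin=.004)"
```

```text
t: 58.25
ee_pos: [0.4337, 0.3068, 0.0874]
orientation: [[0.97, -0.242, -0.003], [-0.242, -0.97, 0.0], [-0.003, 0.001, -1.0]]
wrist_force: [-0.2, -1.1, 0.3]
finger_gap: 0.0386
gripper_force: 0.0
blue 1359 c [443.  303.8] size [27.8 32.2] long -15.2 z [0.006  0.0068 0.0077]
ee [0.4375 0.3036 0.0891] yaw y-axis -104.4 q [-1.39  0.8   0.99  1.99 -0.9   0.87 -1.72] t 58.5
```

```bash
python3 -m jog '[[[0.015,0.002,-0.1,0],[0.015,0.002,-0.18,0],[0.015,0.002,-0.24,0],[0.015,0.002,-0.27,0],[0.015,0.002,-0.278,0]]]'; python3 -m jog '[[[0,0,0,0],[0,0,0,0],[0,0,0,0]]]'; python3 -m jog '[[[0,0,0,0],[0,0,0,0],[0,0,0,0],[0,0,0,0],[0,0,0,0]]]' 255 30;  python3 -m jog '[[[0,0,0,0],[0,0,0,0],[0,0,0.03,0],[0,0,0.1,0],[0,0,0.2,0]]]'; python3 -m jog '[[[0,0,0,0],[0,0,0,0]]]';python3 held.py
```

```text
t: 58.97
ee_pos: [0.4416, 0.3043, 0.0046]
orientation: [[0.969, -0.248, -0.001], [-0.248, -0.969, -0.001], [-0.001, 0.001, -1.0]]
wrist_force: [-0.2, 0.0, 0.5]
finger_gap: 0.0385
gripper_force: 0.0
t: 59.22
ee_pos: [0.4425, 0.3053, 0.0065]
orientation: [[0.969, -0.248, 0.002], [-0.248, -0.969, 0.001], [0.001, -0.001, -1.0]]
wrist_force: [0.5, 0.5, -0.4]
finger_gap: 0.0385
gripper_force: 0.0
t: 59.63
ee_pos: [0.4432, 0.3049, 0.0071]
orientation: [[0.969, -0.248, 0.003], [-0.248, -0.969, 0.001], [0.002, -0.002, -1.0]]
wrist_force: [-0.0, -1.2, 11.8]
finger_gap: 0.0004
gripper_force: 5.7
t: 60.05
ee_pos: [0.4403, 0.3044, 0.0652]
orientation: [[0.969, -0.247, -0.003], [-0.247, -0.969, -0.002], [-0.002, 0.002, -1.0]]
wrist_force: [-0.0, -0.0, 0.7]
finger_gap: -0.0
gripper_force: 0.0
t: 60.22
ee_pos: [0.4426, 0.3058, 0.0671]
orientation: [[0.969, -0.247, 0.002], [-0.247, -0.969, 0.002], [0.002, -0.003, -1.0]]
wrist_force: [0.6, -0.3, -0.6]
finger_gap: 0.0
gripper_force: 0.0
held 520 [[0.0055, -0.0197], [0.0098, -0.0128], [0.0104, -0.0048]] [0.4426 0.3058 0.0671] 2.5160866569687955e-05
```

```bash
python3 -m jog '[[[0,0,0.05,0],[0,0,0.1,0],[0,0,0.1,0],[0,0,0.1,0],[0,0,0.1,0]]]' 140; python3 -c "
from cas import *
cass(centre=(.44,.305),R=.04,zmin=.004)"
```

```text
t: 60.68
ee_pos: [0.441, 0.3049, 0.0944]
orientation: [[0.969, -0.247, -0.001], [-0.247, -0.969, -0.001], [-0.001, 0.001, -1.0]]
wrist_force: [-0.3, -1.1, 0.6]
finger_gap: 0.0384
gripper_force: 0.0
blue 1350 c [446.8 303.6] size [27.6 39.2] long -15.1 z [0.006  0.0069 0.0077]
ee [0.441  0.3049 0.0944] yaw y-axis -104.31 q [-1.39  0.8   0.99  1.97 -0.89  0.88 -1.73] t 60.7
```

```bash
python3 -m jog '[[[0,-0.003,-0.1,0],[0,-0.003,-0.2,0],[0,-0.003,-0.27,0],[0,-0.003,-0.3,0],[0,-0.003,-0.305,0]]]'; python3 -m jog '[[[0,0,-0.004,0],[0,0,-0.008,0],[0,0,-0.008,0]]]'; python3 -m jog '[[[0,0,0,0],[0,0,0,0],[0,0,0,0],[0,0,0,0],[0,0,0,0]]]' 255 30;  python3 -m jog '[[[0,0,0,0],[0,0,0,0],[0,0,0.03,0],[0,0,0.1,0],[0,0,0.2,0]]]'; python3 -m jog '[[[0,0,0,0],[0,0,0,0]]]';python3 held.py
```

```text
t: 61.15
ee_pos: [0.4404, 0.303, 0.0019]
orientation: [[0.969, -0.248, -0.003], [-0.248, -0.969, -0.002], [-0.002, 0.003, -1.0]]
wrist_force: [-0.5, -0.1, 0.2]
finger_gap: 0.0386
gripper_force: 0.0
t: 61.4
ee_pos: [0.4424, 0.3044, 0.0023]
orientation: [[0.969, -0.247, 0.001], [-0.247, -0.969, 0.001], [0.001, -0.001, -1.0]]
wrist_force: [0.3, -0.2, -0.1]
finger_gap: 0.0387
gripper_force: 0.0
t: 61.82
ee_pos: [0.4422, 0.3045, 0.0025]
orientation: [[0.969, -0.247, 0.001], [-0.247, -0.969, 0.001], [0.001, -0.001, -1.0]]
wrist_force: [-1.4, 0.4, 6.6]
finger_gap: 0.0266
gripper_force: 29.7
t: 62.23
ee_pos: [0.4404, 0.3034, 0.0613]
orientation: [[0.969, -0.247, -0.003], [-0.247, -0.969, -0.002], [-0.002, 0.003, -1.0]]
wrist_force: [0.4, 1.1, 0.1]
finger_gap: 0.0266
gripper_force: 29.8
t: 62.4
ee_pos: [0.4426, 0.3048, 0.0632]
orientation: [[0.969, -0.247, 0.002], [-0.247, -0.969, 0.002], [0.002, -0.003, -1.0]]
wrist_force: [-0.3, 0.1, -0.6]
finger_gap: 0.027
gripper_force: 29.8
held 2916 [[-0.0142, -0.0055], [0.0069, -0.0043], [0.0246, -0.0006]] [0.4426 0.3048 0.0632] 0.026951506763920552
```

```bash
python3 -m jog '[[[0.01,-0.1,0,0],[0.03,-0.2,0,0],[0.036,-0.3,0,0],[0.036,-0.324,-0.05,0],[0.036,-0.324,-0.09,0]]]';python3 -m jog '[[[0,0,0,0],[0,0,0,0],[0,0,0,0]]]'; python3 tq.py
```

```text
t: 62.87
ee_pos: [0.4523, 0.2035, 0.0339]
orientation: [[0.968, -0.252, -0.0], [-0.252, -0.968, -0.001], [-0.0, 0.001, -1.0]]
wrist_force: [-0.2, 0.8, -0.3]
finger_gap: 0.0267
gripper_force: 29.8
t: 63.12
ee_pos: [0.4525, 0.2072, 0.0346]
orientation: [[0.969, -0.247, -0.0], [-0.247, -0.969, -0.0], [-0.0, 0.0, -1.0]]
wrist_force: [0.2, -0.5, 0.2]
finger_gap: 0.0263
gripper_force: 29.8
torque [-0.01  0.04  0.03] F [ 0.2 -0.5  0.2] toolx -14.28 [-1.17  0.82  0.87  2.08 -1.    0.73 -1.45] 0.0263007928475138
```

```bash
python3 -m jog '[[[0.002,0,-0.012,0],[0.002,0,-0.024,0],[0.002,0,-0.036,0],[0.002,0,-0.046,0],[0.002,0,-0.054,0]]]' 255 20; python3 -m jog '[[[0,0,-0.006,0],[0,0,-0.012,0],[0,0,-0.018,0],[0,0,-0.022,0],[0,0,-0.022,0]]]'; python3 -m jog '[[[0,0,0,0],[0,0,0,0],[0,0,0,0],[0,0,0,0]]]' 140;  python3 -m jog '[[[0,0,0.02,0],[0,0,0.08,0],[0,0,0.18,0],[0,0,0.28,0],[0,0,0.36,0]]]';python3 -m jog '[[[0.15,0,0,0],[0.15,0,0,0],[0.15,0,0,0],[0.15,0,0,0]]]';python3 tray.py
```

```text
t: 63.53
ee_pos: [0.4529, 0.207, 0.018]
orientation: [[0.969, -0.247, -0.0], [-0.247, -0.969, 0.0], [-0.0, -0.0, -1.0]]
wrist_force: [-2.4, 1.0, 7.3]
finger_gap: 0.0269
gripper_force: 30.6
t: 63.95
ee_pos: [0.4525, 0.2072, 0.012]
orientation: [[0.969, -0.247, -0.001], [-0.247, -0.969, 0.001], [-0.002, -0.001, -1.0]]
wrist_force: [-4.5, 0.7, 11.7]
finger_gap: 0.0266
gripper_force: 34.7
t: 64.28
ee_pos: [0.4531, 0.2068, 0.0116]
orientation: [[0.969, -0.247, 0.0], [-0.247, -0.969, -0.0], [0.0, 0.0, -1.0]]
wrist_force: [0.5, 0.6, -0.5]
finger_gap: 0.0384
gripper_force: 0.0
t: 64.7
ee_pos: [0.4534, 0.2065, 0.1217]
orientation: [[0.969, -0.248, 0.001], [-0.248, -0.969, -0.0], [0.001, -0.0, -1.0]]
wrist_force: [0.8, -0.5, -0.7]
finger_gap: 0.0388
gripper_force: 0.0
t: 65.03
ee_pos: [0.4977, 0.2063, 0.1195]
orientation: [[0.969, -0.248, -0.001], [-0.248, -0.969, -0.001], [-0.001, 0.001, -1.0]]
wrist_force: [-0.5, -0.3, -0.1]
finger_gap: 0.0387
gripper_force: 0.0
-72 5.6 | -68 3.3 | -64 7.2 | -60 6.8 | -56 6.9 | -52 6.8 | -48 6.6 | -44 6.8 | -40 7.5 | -36 16.3 | -32 15.2 | -28 14.0 | -24 13.2 | -20 11.9 | -16 10.8 | -12 16.0 | -8 16.4 | -4 15.1 | 0 14.0 | 4 12.8 | 8 11.6 | 12 12.1 | 16 16.9 | 20 15.7 | 24 14.4 | 28 13.4 | 32 12.2 | 36 11.3 | 40 10.2 | 44 9.0 | 48 7.8 | 52 6.6 | 56 -0.1 | 60 -0.0 | 64 0.0 | 68 0.1 | 
green 706 s -39.5..-13.8 n -13.3..13.6 rect [-26.6   0.3] [26.  27.4] 0.2
yellow 576 s -13.6..11.4 n -13.3..14.1 rect [-1.   0.4] [25.6 27.8] 0.3
blue 616 s 12.4..51.6 n -12.6..14.6 rect [32.1  1.1] [27.3 40.2] -0.2
[0.4977 0.2063 0.1195]
```

```bash
python3 -m jog '[[[0,-0.1,0.1,0],[0,-0.2,0.2,0],[0,-0.3,0.3,0],[0,-0.38,0.33,0],[0,-0.38,0.33,0]]]'; python3 -m jog '[[[0,0,0,0],[0,0,0,0],[0,0,0,0]]]' >/dev/null; python3 ang.py; python3 tray.py
```

```text
t: 65.5
ee_pos: [0.4982, 0.087, 0.2212]
orientation: [[0.967, -0.255, 0.003], [-0.255, -0.967, 0.0], [0.003, -0.001, -1.0]]
wrist_force: [0.4, 0.3, -0.1]
finger_gap: 0.0384
gripper_force: 0.0
knob [493.  -29.3] [14.4 59.5] long -17.83 top z 0.06735235610336304
lug [-30.00335207  79.77018864]
ear 22 [-22.49971987 -15.35595897  -9.4256999 ]
-72 5.3 | -68 4.4 | -64 6.8 | -60 7.0 | -56 6.6 | -52 6.8 | -48 6.6 | -44 6.7 | -40 7.7 | -36 15.9 | -32 15.1 | -28 14.1 | -24 13.0 | -20 12.1 | -16 10.8 | -12 16.0 | -8 16.2 | -4 14.8 | 0 13.7 | 4 12.7 | 8 11.8 | 12 11.3 | 16 16.5 | 20 15.7 | 24 14.4 | 28 13.2 | 32 12.3 | 36 11.2 | 40 10.1 | 44 9.0 | 48 7.7 | 52 7.1 | 56 -0.2 | 60 0.0 | 64 -0.1 | 68 -0.1 | 
green 217 s -39.4..-14.2 n -13.4..14.4 rect [-26.9   0.5] [27.9 25.5] -0.2
yellow 313 s -13.6..12.7 n -13.1..14.7 rect [-0.6  0.8] [28.3 27.1] -1.1
blue 298 s 12.6..51.8 n -12.3..15.3 rect [32.3  1.4] [39.6 28.1] 0.1
[0.4973 0.0941 0.2177]
```

View pics/w9.png

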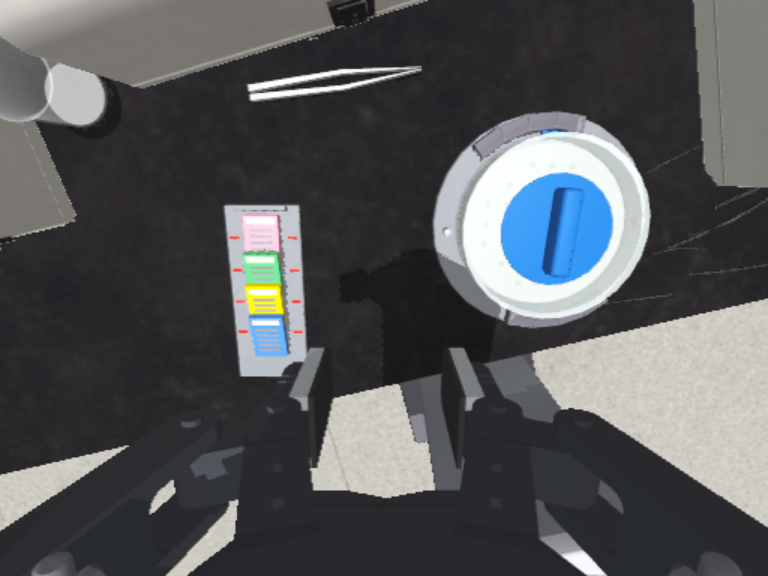

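The picture shows the shingled row on the tray at about (263,285), running pink, green, yellow, blue. The cover is locked on the chamber at about (555,228), with its ear under the lug.

```bash
python3 -c "
from workcell import r
print(r.job_done())"
```

```text
the job is handed in; nothing more can be done
None
```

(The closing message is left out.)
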